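# Pack up the bead station

### The job

The workshop is over: pack up the bead station. Put every bead case still standing on the table into a free slot of the carrier, pressing it down past the slot's sprung catch until it sits fully home and the catch has snapped back over it, and nest all the loose mixing cups upright in one stack on the cup that stands in the foil tray. Leave the case already stowed in its slot, the stack in the tray, and the jars where they are.

Things in the scene. Friction and masses are not known exactly. Their poses are not given: they have to be found in the camera images.
- carrier: Grey steel carrier, fixed, 150 (x) by 280 mm (y), with five open-topped upright slots side by side along y. A seated case has its length along the carrier's x (2 mm play all round) and its origin at x 0, z 8 mm, y -104, -52, 0, 52 or 104 mm (slots 0 to 4) in the carrier's frame. Round-topped partitions 52 mm above the table, side cheeks 86, +x end wall 94 and its outward-flared lip 115. Origin: centre of underside.
- latch0 (a joint): Sprung black catch at the -x end of slot 0, rad: 0 shut, grows to 0.35 as its head is bent outward (-x). Its hook reaches 6 mm over the case's end, 2.5 mm above a seated case's top (80 mm); its slippery steep ramp tops out 110 mm above the table. A case pressed straight down (5 to 15 N; its weight is not enough) bends it out 0.1 rad and slides past; it snaps back as the case reaches the floor.
- latch1 (a joint): Sprung black catch at the -x end of slot 1, rad: 0 shut, grows to 0.35 as its head is bent outward (-x). Exactly as latch0.
- latch2 (a joint): Sprung black catch at the -x end of slot 2, rad: 0 shut, grows to 0.35 as its head is bent outward (-x). Exactly as latch0.
- latch3 (a joint): Sprung black catch at the -x end of slot 3, rad: 0 shut, grows to 0.35 as its head is bent outward (-x). Exactly as latch0.
- latch4 (a joint): Sprung black catch at the -x end of slot 4, rad: 0 shut, grows to 0.35 as its head is bent outward (-x). Exactly as latch0.
- case0: Grey bead case with bead windows on its faces, 250 g: body 130 mm long (its x), 40 thick (y), 72 high (z), ends alike, faces alike. On its top's middle a grey loop handle 40 long (x), 14 thick, 36 tall: 108 mm high in all. Origin: centre of underside. To be put away (three or four of these are there; None if absent); starts upright on the table.
- case1: Grey bead case with bead windows on its faces, 250 g: body 130 mm long (its x), 40 thick (y), 72 high (z), ends alike, faces alike. On its top's middle a grey loop handle 40 long (x), 14 thick, 36 tall: 108 mm high in all. Origin: centre of underside. To be put away (three or four of these are there; None if absent); starts upright on the table.
- case2: Grey bead case with bead windows on its faces, 250 g: body 130 mm long (its x), 40 thick (y), 72 high (z), ends alike, faces alike. On its top's middle a grey loop handle 40 long (x), 14 thick, 36 tall: 108 mm high in all. Origin: centre of underside. To be put away (three or four of these are there; None if absent); starts upright on the table.
- case3: Grey bead case with bead windows on its faces, 250 g: body 130 mm long (its x), 40 thick (y), 72 high (z), ends alike, faces alike. On its top's middle a grey loop handle 40 long (x), 14 thick, 36 tall: 108 mm high in all. Origin: centre of underside. To be put away (three or four of these are there; None if absent); starts upright on the table.
- stowed0: Grey bead case with bead windows on its faces, 250 g: body 130 mm long (its x), 40 thick (y), 72 high (z), ends alike, faces alike. On its top's middle a grey loop handle 40 long (x), 14 thick, 36 tall: 108 mm high in all. Origin: centre of underside. Already latched in slot 0 at the start (only one of the three stowed ones is there; the others are None).
- stowed2: Grey bead case with bead windows on its faces, 250 g: body 130 mm long (its x), 40 thick (y), 72 high (z), ends alike, faces alike. On its top's middle a grey loop handle 40 long (x), 14 thick, 36 tall: 108 mm high in all. Origin: centre of underside. Already latched in slot 2 at the start (only one of the three stowed ones is there; the others are None).
- stowed4: Grey bead case with bead windows on its faces, 250 g: body 130 mm long (its x), 40 thick (y), 72 high (z), ends alike, faces alike. On its top's middle a grey loop handle 40 long (x), 14 thick, 36 tall: 108 mm high in all. Origin: centre of underside. Already latched in slot 4 at the start (only one of the three stowed ones is there; the others are None).
- cup_base: White cup, open end up, 60 g, 68 mm high: upright collar at the top 64 mm across, 28 tall, wall 3; body below it tapers from 56 mm across to 44 at the foot. Origin: centre of underside. Starts standing in the foil tray: the bottom of the stack.
- cup0: White cup, open end up, 60 g, 68 mm high: upright collar at the top 64 mm across, 28 tall, wall 3; body below it tapers from 56 mm across to 44 at the foot. Origin: centre of underside. To be nested (three or four are there; None if absent); starts on the table. Nested, the ledge under its collar sits on the rim below, 28 mm higher than the cup below; 1 mm play all round at the end, more before.
- cup1: White cup, open end up, 60 g, 68 mm high: upright collar at the top 64 mm across, 28 tall, wall 3; body below it tapers from 56 mm across to 44 at the foot. Origin: centre of underside. To be nested (three or four are there; None if absent); starts on the table. Nested, the ledge under its collar sits on the rim below, 28 mm higher than the cup below; 1 mm play all round at the end, more before.
- cup2: White cup, open end up, 60 g, 68 mm high: upright collar at the top 64 mm across, 28 tall, wall 3; body below it tapers from 56 mm across to 44 at the foot. Origin: centre of underside. To be nested (three or four are there; None if absent); starts on the table. Nested, the ledge under its collar sits on the rim below, 28 mm higher than the cup below; 1 mm play all round at the end, more before.
- cup3: White cup, open end up, 60 g, 68 mm high: upright collar at the top 64 mm across, 28 tall, wall 3; body below it tapers from 56 mm across to 44 at the foot. Origin: centre of underside. To be nested (three or four are there; None if absent); starts on the table. Nested, the ledge under its collar sits on the rim below, 28 mm higher than the cup below; 1 mm play all round at the end, more before.
- tray: Shallow aluminium foil tray, fixed to the table, 150 mm (x) by 130 mm (y), 22 mm high, floor 3 mm thick. Origin: centre of the underside.
- jar_tall: Amber glitter bottle with a black cap, 48 mm across, 120 mm high, loose, standing on the table; a bystander to be left alone. Origin: centre of the underside.
- jar_low: Low clear jar with white cap, 60 mm across, 65 mm high, loose, standing on the table; a bystander to be left alone. Origin: centre of the underside.
- jar_bead: Jar of copper beads with white cap, 52 mm across, 75 mm high, loose, standing on the table; a bystander to be left alone. Origin: centre of the underside.
- jar_glitter: Green glitter jar with white cap, 56 mm across, 90 mm high, loose, standing on the table; a bystander to be left alone. Origin: centre of the underside.
Mind the look-alikes: they are no part of the job. Leave any purple look-alike of the cup_base alone.

How it is judged (in metres and radians):
At the end, for the whole second after the job is handed in: Each case upright in a slot, origin within 7 mm of the slot's centre line and 4 mm of its floor, catch below 0.03 rad; each cup upright, within 6 mm of cup_base's axis and 22 to 120 mm above it; cup_base upright on the tray floor; tilts under 0.08 rad; all at rest (((y of case0 in the frame of carrier between -0.111 and -0.097 m and value of joint latch0 below 0.03 rad) or (y of case0 in the frame of carrier between -0.059 and -0.045 m and value of joint latch1 below 0.03 rad) or (y of case0 in the frame of carrier between -0.007 and 0.007 m and value of joint latch2 below 0.03 rad) or (y of case0 in the frame of carrier between 0.045 and 0.059 m and value of joint latch3 below 0.03 rad) or (y of case0 in the frame of carrier between 0.097 and 0.111 m and value of joint latch4 below 0.03 rad)) and x of case0 in the frame of carrier between -0.007 and 0.007 m and z of case0 in the frame of carrier between 0.004 and 0.012 m and angle between each of case0, case1, case2, case3, stowed0, stowed2, stowed4, cup0, cup1, cup2, cup3, cup_base's own z axis and vertical below 0.08 rad and linear speed of each of case0, case1, case2, case3, stowed0, stowed2, stowed4, cup0, cup1, cup2, cup3 below 0.02 m/s and ((y of case1 in the frame of carrier between -0.111 and -0.097 m and value of joint latch0 below 0.03 rad) or (y of case1 in the frame of carrier between -0.059 and -0.045 m and value of joint latch1 below 0.03 rad) or (y of case1 in the frame of carrier between -0.007 and 0.007 m and value of joint latch2 below 0.03 rad) or (y of case1 in the frame of carrier between 0.045 and 0.059 m and value of joint latch3 below 0.03 rad) or (y of case1 in the frame of carrier between 0.097 and 0.111 m and value of joint latch4 below 0.03 rad)) and x of case1 in the frame of carrier between -0.007 and 0.007 m and z of case1 in the frame of carrier between 0.004 and 0.012 m and ((y of case2 in the frame of carrier between -0.111 and -0.097 m and value of joint latch0 below 0.03 rad) or (y of case2 in the frame of carrier between -0.059 and -0.045 m and value of joint latch1 below 0.03 rad) or (y of case2 in the frame of carrier between -0.007 and 0.007 m and value of joint latch2 below 0.03 rad) or (y of case2 in the frame of carrier between 0.045 and 0.059 m and value of joint latch3 below 0.03 rad) or (y of case2 in the frame of carrier between 0.097 and 0.111 m and value of joint latch4 below 0.03 rad)) and x of case2 in the frame of carrier between -0.007 and 0.007 m and z of case2 in the frame of carrier between 0.004 and 0.012 m and ((y of case3 in the frame of carrier between -0.111 and -0.097 m and value of joint latch0 below 0.03 rad) or (y of case3 in the frame of carrier between -0.059 and -0.045 m and value of joint latch1 below 0.03 rad) or (y of case3 in the frame of carrier between -0.007 and 0.007 m and value of joint latch2 below 0.03 rad) or (y of case3 in the frame of carrier between 0.045 and 0.059 m and value of joint latch3 below 0.03 rad) or (y of case3 in the frame of carrier between 0.097 and 0.111 m and value of joint latch4 below 0.03 rad)) and x of case3 in the frame of carrier between -0.007 and 0.007 m and z of case3 in the frame of carrier between 0.004 and 0.012 m and ((y of stowed0 in the frame of carrier between -0.111 and -0.097 m and value of joint latch0 below 0.03 rad) or (y of stowed0 in the frame of carrier between -0.059 and -0.045 m and value of joint latch1 below 0.03 rad) or (y of stowed0 in the frame of carrier between -0.007 and 0.007 m and value of joint latch2 below 0.03 rad) or (y of stowed0 in the frame of carrier between 0.045 and 0.059 m and value of joint latch3 below 0.03 rad) or (y of stowed0 in the frame of carrier between 0.097 and 0.111 m and value of joint latch4 below 0.03 rad)) and x of stowed0 in the frame of carrier between -0.007 and 0.007 m and z of stowed0 in the frame of carrier between 0.004 and 0.012 m and ((y of stowed2 in the frame of carrier between -0.111 and -0.097 m and value of joint latch0 below 0.03 rad) or (y of stowed2 in the frame of carrier between -0.059 and -0.045 m and value of joint latch1 below 0.03 rad) or (y of stowed2 in the frame of carrier between -0.007 and 0.007 m and value of joint latch2 below 0.03 rad) or (y of stowed2 in the frame of carrier between 0.045 and 0.059 m and value of joint latch3 below 0.03 rad) or (y of stowed2 in the frame of carrier between 0.097 and 0.111 m and value of joint latch4 below 0.03 rad)) and x of stowed2 in the frame of carrier between -0.007 and 0.007 m and z of stowed2 in the frame of carrier between 0.004 and 0.012 m and ((y of stowed4 in the frame of carrier between -0.111 and -0.097 m and value of joint latch0 below 0.03 rad) or (y of stowed4 in the frame of carrier between -0.059 and -0.045 m and value of joint latch1 below 0.03 rad) or (y of stowed4 in the frame of carrier between -0.007 and 0.007 m and value of joint latch2 below 0.03 rad) or (y of stowed4 in the frame of carrier between 0.045 and 0.059 m and value of joint latch3 below 0.03 rad) or (y of stowed4 in the frame of carrier between 0.097 and 0.111 m and value of joint latch4 below 0.03 rad)) and x of stowed4 in the frame of carrier between -0.007 and 0.007 m and z of stowed4 in the frame of carrier between 0.004 and 0.012 m and horizontal distance between each of cup0, cup1, cup2, cup3 and cup_base below 0.006 m and z of cup0 in the frame of cup_base between 0.022 and 0.12 m and z of cup1 in the frame of cup_base between 0.022 and 0.12 m and z of cup2 in the frame of cup_base between 0.022 and 0.12 m and z of cup3 in the frame of cup_base between 0.022 and 0.12 m and x of cup_base in the frame of tray between -0.065 and 0.065 m and y of cup_base in the frame of tray between -0.055 and 0.055 m and height (world z) of cup_base below 0.01 m); the robot touches nothing.
It fails at once if a jar is knocked over or shoved more than 5 cm (distance of any of jar_tall, jar_low, jar_bead, jar_glitter from where it was at the start of the episode above 0.05 m or angle between any of jar_tall, jar_low, jar_bead, jar_glitter's own z axis and vertical above 0.5 rad).
Of stowed0, stowed2, stowed4 only 1 to 1 are there at a start; the rules pass over those that are not, and their reading is None.
Of case0, case1, case2, case3 only 3 to 4 are there at a start; the rules pass over those that are not, and their reading is None.
Of cup0, cup1, cup2, cup3 only 3 to 4 are there at a start; the rules pass over those that are not, and their reading is None.
At some moment in a run one of case0, case1 may be knocked a few centimetres aside while the robot is not near it.
It also fails if it takes over 210 s, if anything falls off the work surface, if the arm or the gripper's body presses on something with over 40 N, if the wrist force passes 120 N, or if a joint passes its speed limit or range.

### The arm

A 6-joint arm with a two-finger parallel gripper is mounted at the origin on the work surface. World frame = base frame: x ahead of the robot, y to its left, z up, the work surface at z = 0. Lengths are in mm, angles in rad, forces in N, time in s.
With the tool pointing down it reaches from about 350 to 975 mm from the base axis. Payload 7.1 kg.
Tool frame: the origin (TCP) lies midway between the tips of the shut fingers; the grasp point (between the pads) lies ctrl.grip_point_offset behind it (ctrl.grip_point_offset is the distance from the TCP to the grasp point, in mm); z points along the fingers, y is the line along which they close (so a half turn about z gives the same grasp; the last joint's range is limited). The gripper opens to 88 mm and grips with 3 to 60 N. Pads are 20 mm wide; open, the fingers measure 115 mm over their backs; the gripper's body (75 mm by 178 mm) begins 61 mm behind the grasp point.
Start: joints at [-1.128, 0.423, 1.63, -0, 1.089, -0.019], TCP at [278.489, -559.507, 189.675] pointing down, gripper open.
Joint ranges: [-3, 3], [-0.9, 2.11], [0.09, 2.58], [-1.31, 4.45], [0.11, 2.69], [-2.54, 2.54]. Speed limits (rad/s): [2.39, 2.39, 3.01, 3.14, 3.14, 3.14].

### API

Orientations are given as a rotation vector (axis times angle).
In Python, from workcell import ctrl, get_image, close_job, finder gives the robot as it stands.
- The arm moves only by the tool servo_tool, never from a script. Its argument "deltas" is a list of rows, each a list of 2 entries, a list of its own where there are three numbers: the shift along the tool's x, y, z in mm, then the turn, a rotation vector about the tool's x, y, z in rad. A call has 1 to 5 rows; each row is the pose to reach, as a shift and turn from the pose commanded when the call began, along the tool's axes at that moment; what a row does not reach only later rows make up. A row lasts 1/12 s, in which the tool goes at most 41.7 mm and 7.16 degrees, less where a joint would pass 70% of its speed; a pose out of reach is approached as far as the arm can. A call with a gripper value outside its range is refused whole. "grip" is the closure, from -1 (fully open) to 1 (shut), so that 0 is half open, set as the call begins (left out, the last holds). The fingers move at their own pace and stop on an object; the grip force is fixed at half the most. Time passes only in rows, so rows that repeat a pose let the fingers close. It gives the time, the measured TCP pose, the force, the opening and the grip force at its end, in the units of the state.
- ctrl.get_obs(): the state, without advancing time (a new reading comes with each control period).
- get_image(name): name is "side" or "top" or "wrist"; returns a dict with "frame" (400x640x3 uint8, blue, green, red), "depth" (400x640 float32, mm along the optical axis (not along the pixel's ray), 0 where there is no reading), "K" (3x3 intrinsics, pixels), "pose" (4x4, takes a point from camera to world coordinates). Camera axes: x right, y down, z forward; pixel columns grow to the right and rows downward; lengths in mm; the calibration is good to about 2 mm. A picture is of the moment at which its call begins.
- close_job(): hands the job in; it is judged then, once.
Trained networks look in a picture, given as the dict that the camera call returned (one of the last four; its "shot" number tells which), for a name from the list of things; names that differ only in an ending like _2 or _b are one class to them, and where a whole thing is asked for, a point or a joint stands for the part that bears it (a point fixed in the world has none). Each returns a list of dicts, best first, with "score" (0 to 1); they miss things now and then, are a little off and sometimes report something else, mostly with a low value. They report only what shows in the picture. A call takes as long as a camera call. They do not tell look-alikes from the thing itself.
- finder.search_frame(query, picture): "rect" ([centre column, centre row, width, height] as shares, 0 to 1, of the picture: columns of its width, rows of its height, round what is visible of it).
- finder.silhouettes(query, picture): "mask" (400x640 bool, what is visible of it) and "rect" ([centre column, centre row, width, height] as shares, 0 to 1, of the picture: columns of its width, rows of its height, round what is visible of it).
The state is a dict: "t": time; "qpos": joint angles; "qvel": joint speeds; "joint_torque": joint torques, N m; "ee_pos": TCP position; "orientation": TCP orientation; "ft_force": force on the tool from outside, world axes, zero at the start; "moment": the same for the moment, N m; "width": finger opening in mm; "grasp_force": force on a finger pad.
Only numpy, scipy, OpenCV 4.12 (cv2) and the standard library are available. Lean on these libraries where they do the work, as an engineer would, in place of code of your own. Each camera call takes 0.05 s, during which the arm holds its last target. There are 200 camera calls.

## Working session

There is one attempt and no reset: what is moved stays moved. The work goes in short steps, Python scripts to look and compute and a tool call to move; the robot and the scene stay as the last step left them, time stands still between calls to the robot, and variables do not carry over. Pictures are saved under pics/ and viewed, at most 14 in all, crops included, and the job is handed in when it is done.

Besides the shell and the picture viewer there is one more tool, called as name(argument=value, ...) on one line, values as JSON. servo_tool: Moves the arm, as the interface text tells. Its arguments: {"type":"object","properties":{"deltas":{"type":"array","items":{"type":"array"}},"grip":{"type":"number"}},"required":["deltas"]}

```bash
mkdir -p pics; ls; cat > h.py <<'E'
import numpy as np, cv2
from scipy.spatial.transform import Rotation as R
from workcell import ctrl, get_image, close_job, finder
def world(p,mask=None):
    d=p["depth"]; K=p["K"]; T=p["pose"]
    v,u=np.nonzero((d>0)&(mask if mask is not None else True))
    z=d[v,u]; c=np.stack([(u-K[0,2])*z/K[0,0],(v-K[1,2])*z/K[1,1],z,np.ones_like(z)])
    return (T@c)[:3].T,v,u
def proj(p,X):
    q=np.linalg.inv(p["pose"])@np.append(X,1); q=p["K"]@q[:3]; return q[:2]/q[2]
def tool(): 
    o=ctrl.get_obs(); return np.array(o["ee_pos"]),R.from_rotvec(o["orientation"])
def to(X,yaw=None):
    """shift in tool axes to reach TCP X; yaw=desired direction of tool y in world (rad)"""
    p,r=tool(); s=r.inv().apply(np.array(X)-p); print("tcp",p.round(1),"shift",s.round(1),end=" ")
    y=r.as_matrix()[:,1]; a=np.arctan2(y[1],y[0])
    print("tooly",round(a,3),end=" ")
    if yaw is not None:
        t=(yaw-a+np.pi/2)%np.pi-np.pi/2; print("turn about tool z",round(-t,3),end=" ")
    print()
E
python3 - <<'E'
from h import *
p=get_image("top"); cv2.imwrite("pics/top.png",p["frame"]); np.save("top.npy",p,allow_pickle=True)
s=get_image("side"); cv2.imwrite("pics/side.png",s["frame"])
print(p["pose"].round(2),p["K"]); o=ctrl.get_obs(); print(o["t"],o["qpos"],o["orientation"],ctrl.grip_point_offset)
for n in ["carrier","case0","stowed0","cup0","cup_base","tray","jar_tall","jar_low","jar_bead","jar_glitter"]:
    for d in finder.silhouettes(n,p):
        X,v,u=world(p,d["mask"]); 
        if len(X)<20: continue
        zt=np.percentile(X[:,2],98); t=X[X[:,2]>zt-8]; rr=cv2.minAreaRect(t[:,:2].astype(np.float32))
        print(n,round(d["score"],2),"pix",u.mean().round(),v.mean().round(),"zt",zt.round(),"rect",np.round(rr[0]),np.round(rr[1]),round(rr[2],1))
E
```

```text
pics
[[-1.00000e-02 -9.90000e-01  1.00000e-01  3.80990e+02]
 [-1.00000e+00  1.00000e-02  1.00000e-02 -2.57500e+01]
 [-1.00000e-02 -1.00000e-01 -9.90000e-01  1.18632e+03]
 [ 0.00000e+00  0.00000e+00  0.00000e+00  1.00000e+00]] [[390.42972507   0.         320.40353761]
 [  0.         390.42972507 196.86452411]
 [  0.           0.           1.        ]]
0.1 [-1.12799493e+00  4.23768529e-01  1.63058194e+00 -2.24703766e-05
  1.08859523e+00 -1.90311387e-02] [-3.05691828e+00 -7.18729104e-01  4.77331484e-04] 18.700000000000003
carrier 0.84 pix 249.0 146.0 zt 116.0 rect [651. 183.] [158. 265.] 9.7
case0 0.94 pix 335.0 125.0 zt 110.0 rect [712. -62.] [40. 14.] 6.7
case0 0.88 pix 248.0 218.0 zt 110.0 rect [441. 199.] [39. 15.] 5.3
case0 0.84 pix 320.0 204.0 zt 110.0 rect [478. -14.] [11. 37.] 89.2
case0 0.76 pix 356.0 169.0 zt 110.0 rect [ 579. -122.] [12. 40.] 88.9
stowed0 0.89 pix 288.0 139.0 zt 118.0 rect [665.  78.] [39. 14.] 8.7
cup0 0.89 pix 415.0 218.0 zt 71.0 rect [ 435. -286.] [61. 62.] 17.8
cup0 0.65 pix 385.0 154.0 zt 71.0 rect [ 622. -206.] [61. 61.] 13.5
cup0 0.56 pix 173.0 198.0 zt 70.0 rect [502. 416.] [62. 61.] 66.8
cup_base 0.85 pix 449.0 281.0 zt 70.0 rect [ 253. -376.] [62. 59.] 88.2
cup_base 0.83 pix 436.0 165.0 zt 74.0 rect [ 586. -355.] [61. 62.] 36.1
cup_base 0.73 pix 487.0 232.0 zt 70.0 rect [ 389. -492.] [64. 60.] 89.3
cup_base 0.49 pix 248.0 146.0 zt 116.0 rect [651. 182.] [157. 267.] 9.7
tray 0.67 pix 433.0 164.0 zt 29.0 rect [ 598. -355.] [164. 145.] 6.3
jar_tall 0.86 pix 413.0 121.0 zt 123.0 rect [ 723. -292.] [21. 20.] 60.5
jar_low 0.9 pix 448.0 232.0 zt 69.0 rect [ 391. -389.] [51. 52.] 21.5
jar_bead 0.9 pix 215.0 251.0 zt 79.0 rect [345. 296.] [45. 43.] 61.5
jar_bead 0.69 pix 256.0 171.0 zt 112.0 rect [576. 169.] [10. 23.] 11.6
jar_bead 0.38 pix 432.0 164.0 zt 27.0 rect [ 598. -355.] [164. 145.] 6.5
jar_glitter 0.82 pix 170.0 151.0 zt 95.0 rect [643. 432.] [47. 45.] 48.6
```

View pics/top.png

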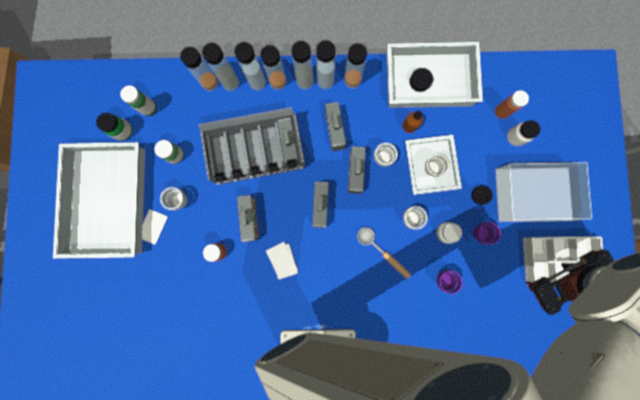

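View pics/side.png

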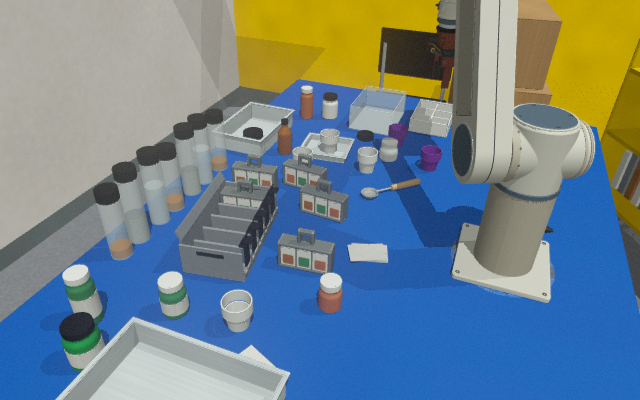

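Candidates for a loose cup in the top picture:
- White cups at (386,154), (415,217) and (173,198). These are loose, so they are mine to nest.
- The cup at (436,165) stands in the tray, so it is cup_base.
- The cups at (486,232) and (450,281) are purple look-alikes, to leave alone.
- (449,232) is jar_low.

The table cases are at (335,125), (248,218), (320,204) and (356,169). The stowed case is at (288,138), in slot 0. I'll start with the cup at (415,217).

servo_tool(deltas=[[[140, -95, 0], [0, 0, 0.3]], [[140, -95, 0], [0, 0, 0.3]], [[140, -95, 0], [0, 0, 0.3]], [[140, -95, 0], [0, 0, 0.3]], [[140, -95, 0], [0, 0, 0.3]]], grip=-1)

```text
t: 1.02
ee_pos: [363.3, -406.8, 189.5]
orientation: [-3.128, -0.259, -0.0]
ft_force: [0.1, -0.7, 0.1]
width: 87.8
grasp_force: 0.0
```

servo_tool(deltas=[[[93, -113, 0], [0, 0, 0]], [[93, -113, 0], [0, 0, 0]], [[93, -113, 0], [0, 0, 0]], [[93, -113, 0], [0, 0, 0]], [[93, -113, 0], [0, 0, 0]]])

```text
t: 1.43
ee_pos: [436.7, -282.8, 189.9]
orientation: [-3.13, -0.26, -0.001]
ft_force: [1.1, 0.5, -0.7]
width: 87.6
grasp_force: 0.0
```

```bash
cat >> h.py <<'E'
def rings(p,zlo,zhi,near=None,r=70):
    """circle centre of the rim points of cups in a height band"""
    X,v,u=world(p); m=(X[:,2]>zlo)&(X[:,2]<zhi)
    if near is not None: m&=np.hypot(X[:,0]-near[0],X[:,1]-near[1])<r
    P=X[m][:,:2]
    if len(P)<10: return None
    c,rad=cv2.minEnclosingCircle(P.astype(np.float32)); lo,hi=np.percentile(P,1,0),np.percentile(P,99,0)
    return np.round(c,1),round(rad,1),np.round((lo+hi)/2,1),np.round(hi-lo,1),len(P)
E
python3 - <<'E'
from h import *
p=get_image("wrist"); cv2.imwrite("pics/w1.png",p["frame"])
print(p["pose"].round(2)); to([435,-286,120]); print(tool()[1].as_rotvec())
print(rings(p,58,74,(435,-286),60)); print(rings(p,60,80,(586,-355),60))
E
```

```text
[[ 1.6000e-01 -9.5000e-01 -2.6000e-01  5.0622e+02]
 [-9.9000e-01 -1.6000e-01 -4.0000e-02 -2.7115e+02]
 [-0.0000e+00  2.6000e-01 -9.7000e-01  3.8517e+02]
 [ 0.0000e+00  0.0000e+00  0.0000e+00  1.0000e+00]]
tcp [ 435.9 -284.5  189.9] shift [-1.2  1.3 69.9] tooly -1.405 
[3.13048698e+00 2.59509470e-01 3.97943285e-04]
(array([ 432. , -286.1]), 32.0, array([ 432.6, -286.1]), array([61.9, 61.5]), 748)
(array([ 583.3, -354.7]), 32.1, array([ 582.8, -354.3]), array([62.1, 62.1]), 1309)
```

View pics/w1.png

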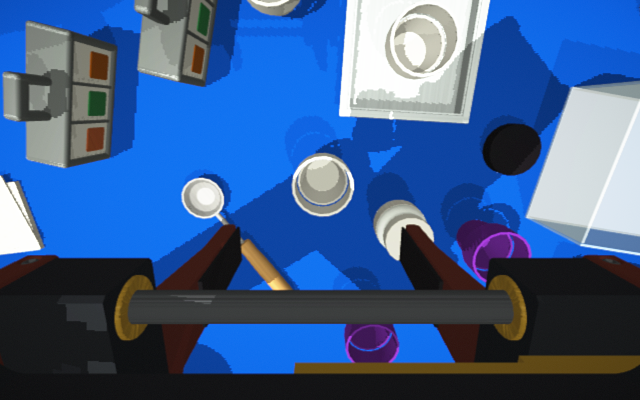

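The chosen cup shows at (323,184) in the wrist picture: white, open end up. cup_base is in the tray at (422,40), and the purple look-alikes are at (500,245) and (372,340). I'll grip the chosen one.

servo_tool(deltas=[[[-4, 1, 0], [0, 0, 0]], [[-4, 1, 40], [0, 0, 0]], [[-4, 1, 80], [0, 0, 0]], [[-4, 1, 120], [0, 0, 0]], [[-4, 1, 144], [0, 0, 0]]])

```text
t: 1.9
ee_pos: [428.7, -288.0, 42.6]
orientation: [-3.13, -0.251, 0.004]
ft_force: [0.1, 0.1, -0.2]
width: 87.7
grasp_force: 0.0
```

servo_tool(deltas=[[[0, 0, 0], [0, 0, 0]], [[0, 0, 0], [0, 0, 0]], [[0, 0, 0], [0, 0, 0]], [[0, 0, 0], [0, 0, 0]], [[0, 0, 0], [0, 0, 0]]], grip=1)

```text
t: 2.32
ee_pos: [432.4, -288.4, 47.6]
orientation: [3.129, 0.253, 0.004]
ft_force: [-0.2, -0.7, 1.0]
width: 58.0
grasp_force: 0.0
```

servo_tool(deltas=[[[0, 0, -40], [0, 0, 0]], [[0, 0, -80], [0, 0, 0]], [[0, 0, -110], [0, 0, 0]], [[0, 0, -110], [0, 0, 0]]])

```text
t: 2.65
ee_pos: [435.2, -289.9, 163.0]
orientation: [3.123, 0.254, 0.015]
ft_force: [1.0, -0.7, -0.1]
width: 31.1
grasp_force: 0.0
```

servo_tool(deltas=[[[69, 46, 0], [0, 0, 0]], [[69, 46, 0], [0, 0, 0]], [[137, 92, 0], [0, 0, 0]], [[137, 92, 0], [0, 0, 0]], [[137, 92, 0], [0, 0, 0]]])

```text
t: 3.07
ee_pos: [587.7, -358.9, 156.5]
orientation: [3.127, 0.255, 0.009]
ft_force: [-0.9, 0.9, -0.6]
width: 1.1
grasp_force: 0.0
```

```bash
python3 - <<'E'
from h import *
p=get_image("wrist"); cv2.imwrite("pics/w2.png",p["frame"]); to([583.2,-354.6,0])
o=ctrl.get_obs();print(o["width"],o["grasp_force"])
t=get_image("top"); print(rings(t,62,80,(584,-355),50),rings(t,150,190,(584,-355),50)); print(rings(p,62,80,(584,-355),50))
for z in range(95,200,10): print(z,rings(p,z,z+10,tool()[0],45),rings(t,z,z+10,tool()[0],45))
E
```

```text
tcp [ 584.3 -357.2  155.8] shift [ -1.   -3.  155.8] tooly -1.408 
0.4543800000566116 0.0
(array([ 583.6, -348.8]), 30.7, array([ 581.5, -345.5]), array([51.7, 45.3]), 50) None
(array([ 583.5, -354.7]), 31.9, array([ 584.4, -354.7]), array([61.1, 61.7]), 893)
95 None None
105 None None
115 None None
125 None None
135 None None
145 None None
155 None None
165 None None
175 None None
185 (array([ 598.5, -357.1]), 9.2, array([ 598.3, -357. ]), array([ 3.6, 17.4]), 108) None
195 (array([ 598.4, -357. ]), 9.3, array([ 598.3, -357. ]), array([ 3.4, 18.1]), 239) None
```

View pics/w2.png

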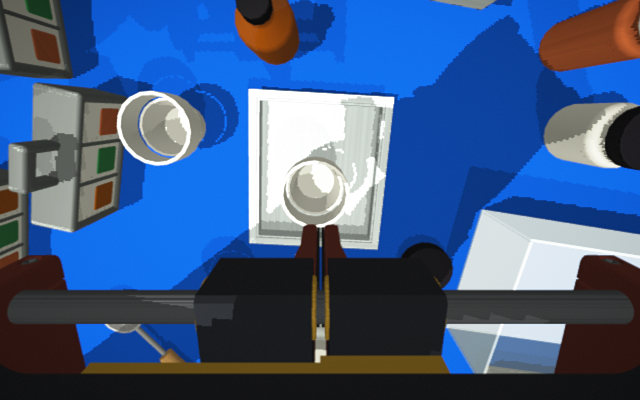

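The cup slipped out of the grip. The wrist picture shows only cup_base at (316,192) and another loose cup at (160,127). I'll check where the first one is now.

```bash
python3 - <<'E'
from h import *
t=get_image("top"); cv2.imwrite("pics/t2.png",t["frame"][100:300,250:550].repeat(2,0).repeat(2,1))
for d in finder.silhouettes("cup0",t)+finder.silhouettes("cup_base",t):
    X,v,u=world(t,d["mask"]); print(d["score"],u.mean(),v.mean(),np.percentile(X,[2,98],0).round(0).tolist())
E
```

```text
0.88 172.71681415929203 197.86061946902655 [[473.0, 385.0, 0.0], [533.0, 459.0, 71.0]]
0.85 385.13550135501356 154.02710027100272 [[593.0, -236.0, -0.0], [654.0, -176.0, 71.0]]
0.57 415.1535087719298 217.16447368421052 [[407.0, -332.0, -2.0], [467.0, -255.0, 71.0]]
0.35 214.62686567164178 251.52537313432836 [[322.0, 270.0, 11.0], [369.0, 316.0, 79.0]]
0.45 432.59090909090907 168.71487603305786 [[540.0, -379.0, 1.0], [608.0, -275.0, 297.0]]
```

View pics/t2.png

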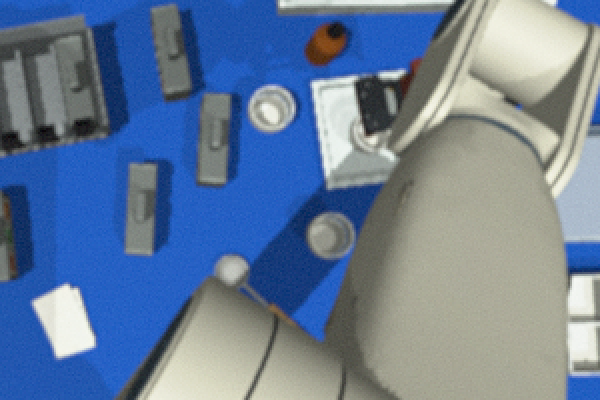

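The cup at (330,236) in the crop is standing where it was, so the fingers did not close on it in time. They need about 1 s. I'll go back and close for longer.

servo_tool(deltas=[[[-68, -47, 0], [0, 0, 0]], [[-68, -47, 0], [0, 0, 0]], [[-136, -94, 0], [0, 0, 0]], [[-136, -94, 0], [0, 0, 0]], [[-136, -94, 0], [0, 0, 0]]], grip=-1)

```text
t: 3.73
ee_pos: [422.3, -279.4, 154.2]
orientation: [-3.125, -0.252, 0.012]
ft_force: [0.1, -0.9, -0.1]
width: 30.2
grasp_force: 0.0
```

servo_tool(deltas=[[[0, 0, 0], [0, 0, 0]], [[0, 0, 0], [0, 0, 0]], [[0, 0, 0], [0, 0, 0]], [[0, 0, 0], [0, 0, 0]], [[0, 0, 0], [0, 0, 0]]])

```text
t: 4.15
ee_pos: [432.9, -285.6, 155.7]
orientation: [3.131, 0.254, 0.001]
ft_force: [0.7, -0.7, 0.6]
width: 63.5
grasp_force: 0.0
```

```bash
python3 - <<'E'
from h import *
p=get_image("wrist"); to([434,-286,46]); print(rings(p,58,74,(434,-286),60), ctrl.get_obs()["width"]); print(proj(p,tool()[0]))
E
```

```text
tcp [ 432.7 -285.4  155.6] shift [  1.2   0.8 109.6] tooly -1.409 
(array([ 432.1, -286.1]), 31.9, array([ 432.5, -286.1]), array([62.1, 61.4]), 946) 67.59083640324587
[319.93089246 222.50443186]
```

servo_tool(deltas=[[[0, 0, 0], [0, 0, 0]], [[0, 0, 0], [0, 0, 0]], [[0, 0, 0], [0, 0, 0]], [[0, 0, 30], [0, 0, 0]], [[0, 0, 60], [0, 0, 0]]])

```text
t: 4.62
ee_pos: [433.6, -286.2, 96.5]
orientation: [3.128, 0.254, 0.006]
ft_force: [-0.1, -0.4, -1.1]
width: 87.4
grasp_force: 0.0
```

servo_tool(deltas=[[[0, 0.5, 30], [0, 0, 0]], [[0, 0.5, 52], [0, 0, 0]], [[0, 0.5, 52], [0, 0, 0]], [[0, 0.5, 52], [0, 0, 0]], [[0, 0.5, 52], [0, 0, 0]]])

```text
t: 5.03
ee_pos: [432.8, -286.0, 44.6]
orientation: [3.131, 0.254, 0.001]
ft_force: [0.6, -0.0, -0.6]
width: 87.5
grasp_force: 0.0
```

servo_tool(deltas=[[[0, 0, 0], [0, 0, 0]], [[0, 0, 0], [0, 0, 0]], [[0, 0, 0], [0, 0, 0]], [[0, 0, 0], [0, 0, 0]], [[0, 0, 0], [0, 0, 0]]], grip=1)

```text
t: 5.45
ee_pos: [432.3, -285.7, 44.2]
orientation: [3.131, 0.254, 0.001]
ft_force: [-0.2, 0.4, 0.2]
width: 57.7
grasp_force: 0.0
```

servo_tool(deltas=[[[0, 0, 0], [0, 0, 0]], [[0, 0, 0], [0, 0, 0]], [[0, 0, 0], [0, 0, 0]]])

```text
t: 5.7
ee_pos: [432.0, -285.6, 43.7]
orientation: [-3.131, -0.254, 0.0]
ft_force: [-0.4, -0.9, 0.5]
width: 37.9
grasp_force: 0.0
```

```bash
python3 - <<'E'
from h import *
o=ctrl.get_obs();print(o["width"],o["grasp_force"],o["ee_pos"])
p=get_image("wrist"); s=get_image("side"); a=s["frame"][100:240,300:500].repeat(3,0).repeat(3,1)
cv2.imwrite("pics/w3.png",np.vstack([p["frame"][100:300,:600],a[:380]]))
E
```

```text
37.8667468601325 0.0 [ 432.02359179 -285.5615129    43.67708451]
```

View pics/w3.png

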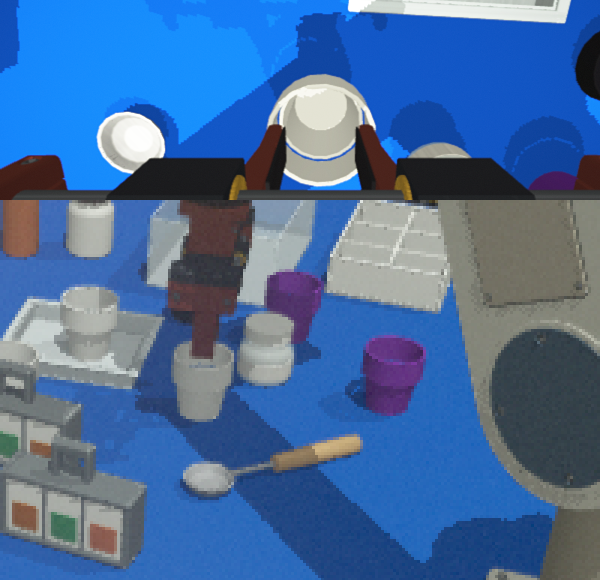

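The picture shows the fingertips inside the cup rim at (283,228) and (357,225), with no force reading. They seem to have passed the wall without contact. I'll test for contact by opening inside the cup.

servo_tool(deltas=[[[0, 0, 0], [0, 0, 0]], [[0, 0, 0], [0, 0, 0]], [[0, 0, 0], [0, 0, 0]], [[0, 0, 0], [0, 0, 0]], [[0, 0, 0], [0, 0, 0]]], grip=-1)

```text
t: 6.22
ee_pos: [432.1, -285.5, 43.7]
orientation: [-3.131, -0.254, 0.0]
ft_force: [-0.1, -0.2, -0.7]
width: 59.5
grasp_force: 0.0
```

servo_tool(deltas=[[[0, 0, 0], [0, 0, 0]], [[0, 0, 0], [0, 0, 0]], [[0, 0, 0], [0, 0, 0]], [[0, 0, 0], [0, 0, 0]]])

```text
t: 6.55
ee_pos: [432.1, -285.6, 43.7]
orientation: [3.131, 0.254, 0.0]
ft_force: [0.8, -0.6, -0.7]
width: 86.1
grasp_force: 0.0
```

```bash
python3 - <<'E'
from h import *
o=ctrl.get_obs();print(o["width"],o["grasp_force"],o["ee_pos"])
p=get_image("wrist"); s=get_image("side"); a=s["frame"][100:240,300:500].repeat(3,0).repeat(3,1)
cv2.imwrite("pics/w4.png",np.vstack([p["frame"][100:300,:600],a[:380]]))
print(rings(p,58,74,(434,-286),45))
E
```

```text
86.05016093640891 0.0 [ 432.05274089 -285.57154103   43.69655628]
(array([ 432.3, -286.2]), 32.2, array([ 432.6, -285.9]), array([62. , 61.2]), 2766)
```

View pics/w4.png

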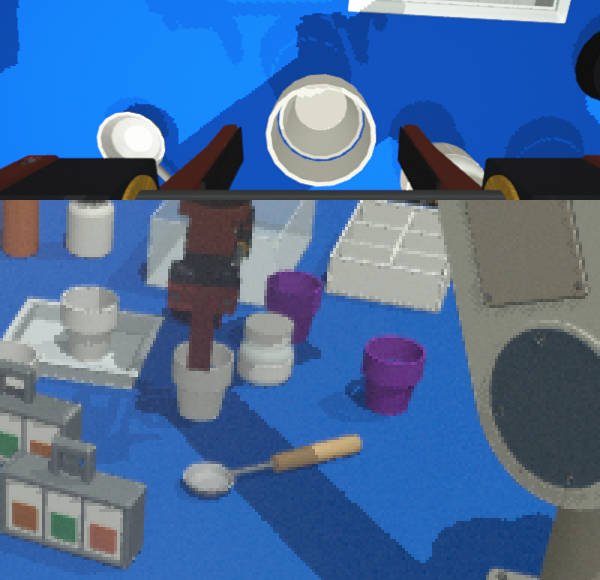

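In the side view the near fingertip at (200,367) only reaches the rim height, so the real tips are higher than I took them to be. I'll measure the tip height from depth.

```bash
python3 - <<'E'
from h import *
for n in ["wrist","side"]:
    p=get_image(n); X,v,u=world(p)
    m=(np.abs(X[:,0]-432)<16)&(np.abs(X[:,1]+286)>36)&(np.abs(X[:,1]+286)<75)
    for s in (1,-1):
        k=m&(np.sign(X[:,1]+286)==s)&(X[:,2]>12)
        if k.sum(): print(n,s,k.sum(),np.percentile(X[k],[0,2,10,50,98],0).round(0).tolist())
    t=(np.abs(X[:,0]-480)<20)&(np.abs(X[:,1]+180)<40); print("table",np.median(X[t][:,2]))
E
```

```text
wrist 1 14176 [[416.0, -250.0, 76.0], [418.0, -243.0, 86.0], [426.0, -242.0, 114.0], [440.0, -236.0, 180.0], [448.0, -215.0, 195.0]]
wrist -1 2793 [[427.0, -333.0, 75.0], [429.0, -332.0, 80.0], [431.0, -331.0, 93.0], [440.0, -330.0, 143.0], [448.0, -328.0, 168.0]]
table 0.16289436418242076
side 1 930 [[416.0, -250.0, 48.0], [417.0, -250.0, 82.0], [420.0, -248.0, 121.0], [434.0, -238.0, 292.0], [448.0, -212.0, 483.0]]
side -1 36 [[416.0, -354.0, 78.0], [416.0, -353.0, 78.0], [417.0, -349.0, 80.0], [420.0, -334.0, 177.0], [436.0, -326.0, 199.0]]
table -0.6826322961393316
```

servo_tool(deltas=[[[0, 0, -35], [0, 0, 0]], [[0, 0, -60], [0, 0, 0]], [[0, 0, -60], [0, 0, 0]], [[0, 0, -60], [0, 0, 0]], [[0, 0, -60], [0, 0, 0]]], grip=-0.45)

```text
t: 7.17
ee_pos: [431.7, -285.3, 103.3]
orientation: [-3.131, -0.254, 0.0]
ft_force: [-0.5, 1.4, -0.2]
width: 64.0
grasp_force: 0.0
```

```bash
cat >> h.py <<'E'
def tips():
    p=get_image("wrist"); t,r=tool(); X,v,u=world(p); L=r.inv().apply(X-t); o=ctrl.get_obs()
    print("w",round(o["width"],1),"off",ctrl.grip_point_offset)
    for s in (1,-1):
        k=(np.abs(L[:,0])<14)&(L[:,1]*s>-2)&(L[:,1]*s<60)&(L[:,2]>-90)&(L[:,2]<5)
        if k.sum(): print(s,k.sum(),"z max",np.percentile(L[k,2],[90,98,100]).round(1),"y at tip",np.percentile(L[k&(L[:,2]>L[k,2].max()-12),1],[2,98]).round(1),"x",np.percentile(L[k,0],[2,98]).round(1))
E
python3 -c "from h import *; tips()"
```

```text
w 63.9 off 18.700000000000003
1 2193 z max [-42.6 -35.7 -32.9] y at tip [32.2 40.8] x [-8.1 11.8]
-1 2194 z max [-42.5 -35.7 -33. ] y at tip [-40.1 -31.4] x [-8.1 11.8]
```

servo_tool(deltas=[[[0, 0, 0], [0, 0, 0]], [[0, 0, 0], [0, 0, 0]], [[0, 0, 0], [0, 0, 0]], [[0, 0, 0], [0, 0, 0]], [[0, 0, 0], [0, 0, 0]]], grip=0.6)

```text
t: 7.63
ee_pos: [431.9, -285.5, 103.4]
orientation: [-3.131, -0.254, 0.001]
ft_force: [-0.3, -1.0, -0.4]
width: 33.8
grasp_force: 0.0
```

servo_tool(deltas=[[[0, 0, 0], [0, 0, 0]], [[0, 0, 0], [0, 0, 0]], [[0, 0, 0], [0, 0, 0]]])

```text
t: 7.88
ee_pos: [432.0, -285.6, 103.7]
orientation: [-3.131, -0.254, -0.0]
ft_force: [-0.7, 0.8, -0.0]
width: 18.2
grasp_force: 0.0
```

```bash
python3 -c "from h import *; tips()"
```

```text
w 17.9 off 18.700000000000003
1 1264 z max [-42.3 -34.7 -32.4] y at tip [ 9.1 17.8] x [-7.  11.7]
-1 1269 z max [-42.2 -34.6 -32.4] y at tip [-17.5  -8.9] x [-7.2 11.6]
```

The fingertips sit 32 mm behind the reported TCP at every opening, so I'll command z 32 mm lower.

servo_tool(deltas=[[[0, 0, 0], [0, 0, 0]], [[0, 0, 0], [0, 0, 0]], [[0, 0, 0], [0, 0, 0]], [[0, 0, 0], [0, 0, 0]], [[0, 0, 0], [0, 0, 0]]], grip=-1)

```text
t: 8.35
ee_pos: [432.1, -285.6, 103.7]
orientation: [3.131, 0.254, 0.0]
ft_force: [-0.1, 1.5, -0.7]
width: 47.6
grasp_force: 0.0
```

servo_tool(deltas=[[[-1, 0, 0], [0, 0, 0]], [[-1, 0, 0], [0, 0, 0]], [[-1, 0, 0], [0, 0, 0]], [[-1, 0, 0], [0, 0, 0]], [[-1, 0, 25], [0, 0, 0]]])

```text
t: 8.77
ee_pos: [434.0, -287.7, 81.9]
orientation: [3.126, 0.254, 0.009]
ft_force: [1.9, -0.5, -0.3]
width: 80.7
grasp_force: 0.0
```

servo_tool(deltas=[[[0, 0, 35], [0, 0, 0]], [[0, 0, 64], [0, 0, 0]], [[0, 0, 64], [0, 0, 0]], [[0, 0, 64], [0, 0, 0]]])

```text
t: 9.1
ee_pos: [430.0, -285.0, 13.8]
orientation: [-3.129, -0.254, 0.004]
ft_force: [0.4, -0.6, 0.2]
width: 88.0
grasp_force: 0.0
```

servo_tool(deltas=[[[0, 0, 0], [0, 0, 0]], [[0, 0, 0], [0, 0, 0]], [[0, 0, 0], [0, 0, 0]], [[0, 0, 0], [0, 0, 0]], [[0, 0, 0], [0, 0, 0]]], grip=1)

```text
t: 9.52
ee_pos: [432.0, -286.3, 16.1]
orientation: [3.13, 0.254, 0.003]
ft_force: [-0.5, 0.0, 7.8]
width: 63.9
grasp_force: 30.0
```

servo_tool(deltas=[[[0, 0, -20], [0, 0, 0]], [[0, 0, -60], [0, 0, 0]], [[0, 0, -100], [0, 0, 0]], [[0, 0, -110], [0, 0, 0]]])

```text
t: 9.85
ee_pos: [433.7, -287.6, 130.3]
orientation: [3.126, 0.253, 0.01]
ft_force: [1.4, -0.7, 0.4]
width: 64.3
grasp_force: 30.0
```

servo_tool(deltas=[[[69, 46, 0], [0, 0, 0]], [[69, 46, 0], [0, 0, 0]], [[103, 69, 0], [0, 0, 0]], [[137, 92, 0], [0, 0, 0]], [[137, 92, 0], [0, 0, 0]]])

```text
t: 10.27
ee_pos: [587.5, -357.5, 125.1]
orientation: [3.127, 0.254, 0.009]
ft_force: [-1.1, 0.7, -0.5]
width: 64.1
grasp_force: 30.0
```

servo_tool(deltas=[[[0, 0, 0], [0, 0, 0]], [[0, 0, 0], [0, 0, 0]]])

```text
t: 10.43
ee_pos: [580.0, -353.8, 123.8]
orientation: [-3.13, -0.254, 0.003]
ft_force: [-0.9, 0.0, -0.6]
width: 63.7
grasp_force: 30.0
```

```bash
cat >> h.py <<'E'
def fitring(P,r=32.,n=400):
    from scipy.optimize import least_squares
    c0=P.mean(0); f=least_squares(lambda c:np.hypot(*(P-c[:2]).T)-r,c0,loss="soft_l1"); return f.x.round(1)
def held():
    p=get_image("wrist"); t,r=tool(); X,v,u=world(p); L=r.inv().apply(X-t)
    for z0,z1 in ((-58,-48),(-66,-56)):
        k=(L[:,2]>z0)&(L[:,2]<z1)&(np.abs(L[:,1])<26)&(np.abs(L[:,0])<45)&(np.hypot(L[:,0],L[:,1])>22); print("held band",z0,k.sum(), (np.percentile(L[k][:,:2],[1,99],0).round(1).tolist(), fitring(L[k][:,:2],30.5)) if k.sum()>20 else "")
    k=(L[:,2]>-75)&(np.abs(L[:,1])<25)&(np.hypot(L[:,0],L[:,1])<45)&(X[:,2]>80); print("held rim world z max",np.percentile(X[k][:,2],[50,98]).round(1))
    return p,X,L
E
python3 - <<'E'
from h import *
p,X,L=held(); to([583.4,-354.7,14+28+3]); cv2.imwrite("pics/w5.png",p["frame"]); print(rings(p,60,78,(583,-355),45))
E
```

```text
held band -58 1070 ([[-17.5, -25.8], [32.2, 25.8]], array([0.9, 0.4]))
held band -66 0 
held rim world z max [141.7 176.1]
tcp [ 579.6 -353.7  124.1] shift [ 3.7  1.7 79.1] tooly -1.409 
(array([ 583.8, -354.7]), 31.7, array([ 597.7, -354.4]), array([34.5, 61.7]), 560)
```

View pics/w5.png

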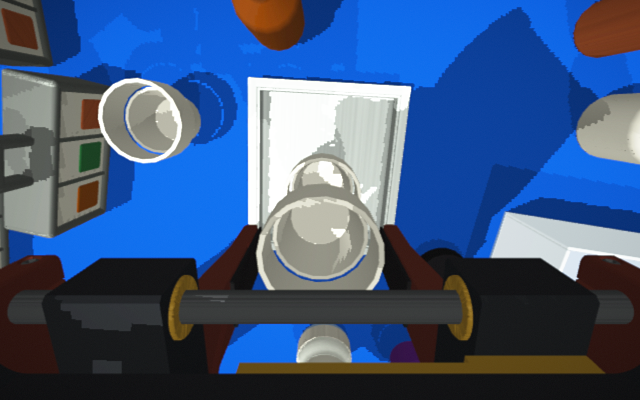

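The held cup at (322,240) lines up with cup_base behind it at (322,175). I'll lower it in.

servo_tool(deltas=[[[3, 1.5, 0], [0, 0, 0]], [[3, 1.5, 0], [0, 0, 0]], [[3, 1.5, 15], [0, 0, 0]], [[3, 1.5, 30], [0, 0, 0]], [[3, 1.5, 40], [0, 0, 0]]])

```text
t: 10.9
ee_pos: [583.5, -355.1, 84.0]
orientation: [-3.131, -0.254, 0.001]
ft_force: [-0.2, 0.3, -1.0]
width: 63.8
grasp_force: 30.0
```

servo_tool(deltas=[[[0, 0, 0], [0, 0, 0]], [[0, 0, 8], [0, 0, 0]], [[0, 0, 15], [0, 0, 0]], [[0, 0, 22], [0, 0, 0]], [[0, 0, 27], [0, 0, 0]]])

```text
t: 11.32
ee_pos: [584.1, -355.4, 57.0]
orientation: [-3.131, -0.254, 0.0]
ft_force: [0.6, -0.7, -0.2]
width: 63.9
grasp_force: 30.0
```

servo_tool(deltas=[[[0, 0, 4], [0, 0, 0]], [[0, 0, 8], [0, 0, 0]], [[0, 0, 11], [0, 0, 0]], [[0, 0, 11], [0, 0, 0]], [[0, 0, 11], [0, 0, 0]]])

```text
t: 11.73
ee_pos: [584.6, -355.4, 47.2]
orientation: [3.131, 0.254, 0.001]
ft_force: [-0.6, 2.4, 3.0]
width: 64.0
grasp_force: 30.0
```

```bash
python3 - <<'E'
from h import *
to([583.4,-354.7,45]); o=ctrl.get_obs(); print(o["ft_force"],o["width"])
E
```

```text
tcp [ 584.6 -355.4   47.2] shift [-1.1 -0.9  2.2] tooly -1.409 
[-0.61301817  2.42223952  2.954628  ] 63.97179725961495
```

servo_tool(deltas=[[[0, 0, 0], [0, 0, 0]], [[0, 0, 0], [0, 0, 0]], [[0, 0, 0], [0, 0, 0]], [[0, 0, 0], [0, 0, 0]], [[0, 0, 0], [0, 0, 0]]], grip=-1)

```text
t: 12.15
ee_pos: [584.2, -355.5, 46.5]
orientation: [-3.131, -0.254, 0.0]
ft_force: [-0.3, -0.2, -0.6]
width: 87.2
grasp_force: 0.0
```

servo_tool(deltas=[[[0, 0, -30], [0, 0, 0]], [[0, 0, -65], [0, 0, 0]], [[0, 0, -100], [0, 0, 0]], [[0, 0, -100], [0, 0, 0]]])

```text
t: 12.48
ee_pos: [588.2, -357.9, 154.3]
orientation: [3.124, 0.253, 0.014]
ft_force: [1.9, -0.3, 1.2]
width: 88.2
grasp_force: 0.0
```

servo_tool(deltas=[[[30, -70, 0], [0, 0, 0]], [[60, -140, 0], [0, 0, 0]], [[60, -140, 0], [0, 0, 0]], [[60, -140, 0], [0, 0, 0]], [[60, -140, 0], [0, 0, 0]]])

```text
t: 12.9
ee_pos: [621.9, -202.7, 146.6]
orientation: [-3.13, -0.26, -0.0]
ft_force: [-1.3, 0.6, 0.3]
width: 87.7
grasp_force: 0.0
```

servo_tool(deltas=[[[0, 0, 0], [0, 0, 0]], [[0, 0, 0], [0, 0, 0]], [[0, 0, 0], [0, 0, 0]]])

```text
t: 13.15
ee_pos: [620.7, -208.9, 146.6]
orientation: [3.131, 0.252, -0.0]
ft_force: [0.2, -0.1, -0.2]
width: 88.0
grasp_force: 0.0
```

```bash
python3 - <<'E'
from h import *
p=get_image("wrist"); cv2.imwrite("pics/w6.png",p["frame"])
print(rings(p,60,74,(620,-206),45)); print("stack",rings(p,90,106,(584,-355),45)); 
X,v,u=world(p); print(np.percentile(X[np.hypot(X[:,0]-584,X[:,1]+355)<30][:,2],[5,50,98]))
c=rings(p,60,74,(620,-206),45)[0]; to([c[0],c[1],14])
E
```

```text
(array([ 619.1, -206.3]), 32.1, array([ 619.4, -206.4]), array([62.2, 61.6]), 952)
stack (array([ 595.5, -352.8]), 29.9, array([ 603.6, -352.4]), array([25.7, 56.9]), 648)
[ 2.88528458 50.67871802 98.53727793]
tcp [ 620.6 -209.1  146.6] shift [ -1.1  -3.  132.6] tooly -1.411
```

View pics/w6.png

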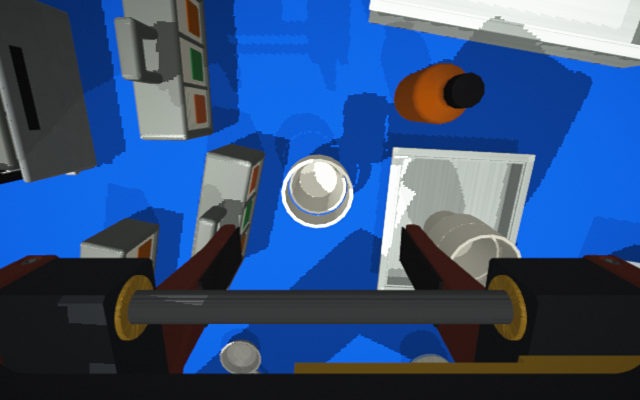

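The stack in the tray is nested: its top is at 98.5 mm and it shows at (475,240). The next cup is at (317,191). The left finger passes close to a case, so I'll open a little less.

servo_tool(deltas=[[[-1, -3, 0], [0, 0, 0]], [[-1, -3, 35], [0, 0, 0]], [[-1, -3, 70], [0, 0, 0]], [[-1, -3, 85], [0, 0, 0]], [[-1, -3, 85], [0, 0, 0]]], grip=-0.75)

```text
t: 13.62
ee_pos: [616.0, -204.5, 57.4]
orientation: [-3.128, -0.252, 0.011]
ft_force: [-0.9, -0.3, 0.1]
width: 77.0
grasp_force: 0.0
```

servo_tool(deltas=[[[0, 0, 20], [0, 0, 0]], [[0, 0, 40], [0, 0, 0]], [[0, 0, 47], [0, 0, 0]], [[0, 0, 47], [0, 0, 0]], [[0, 0, 47], [0, 0, 0]]])

```text
t: 14.03
ee_pos: [619.9, -205.3, 15.6]
orientation: [3.131, 0.253, 0.001]
ft_force: [-0.2, -0.5, -0.8]
width: 76.7
grasp_force: 0.0
```

servo_tool(deltas=[[[0, 0, 0], [0, 0, 0]], [[0, 0, 0], [0, 0, 0]], [[0, 0, 0], [0, 0, 0]], [[0, 0, 0], [0, 0, 0]], [[0, 0, 0], [0, 0, 0]]], grip=1)

```text
t: 14.45
ee_pos: [620.6, -205.2, 16.1]
orientation: [3.13, 0.254, 0.003]
ft_force: [-0.5, -1.1, 6.1]
width: 62.9
grasp_force: 30.0
```

servo_tool(deltas=[[[0, 0, -30], [0, 0, 0]], [[0, 0, -70], [0, 0, 0]], [[0, 0, -110], [0, 0, 0]], [[0, 0, -150], [0, 0, 0]], [[0, 0, -150], [0, 0, 0]]])

```text
t: 14.87
ee_pos: [624.3, -206.4, 173.7]
orientation: [3.126, 0.254, 0.019]
ft_force: [2.0, -1.1, -0.2]
width: 62.6
grasp_force: 30.0
```

servo_tool(deltas=[[[-30, 71, 0], [0, 0, 0]], [[-30, 71, 0], [0, 0, 0]], [[-60, 141, 0], [0, 0, 0]], [[-60, 141, 0], [0, 0, 0]], [[-60, 141, 0], [0, 0, 0]]])

```text
t: 15.28
ee_pos: [581.2, -359.4, 164.7]
orientation: [3.13, 0.247, 0.0]
ft_force: [-0.5, 0.4, -1.3]
width: 62.7
grasp_force: 30.0
```

servo_tool(deltas=[[[0, 0, 0], [0, 0, 0]], [[0, 0, 0], [0, 0, 0]], [[0, 0, 0], [0, 0, 0]]])

```text
t: 15.53
ee_pos: [583.1, -352.4, 164.4]
orientation: [-3.131, -0.255, 0.001]
ft_force: [-0.7, 0.5, -0.9]
width: 63.0
grasp_force: 30.0
```

```bash
python3 - <<'E'
from h import *
p,X,L=held(); print("stack",rings(p,88,105,(584,-355),50))
k=(X[:,2]>90)&(X[:,2]<104)&(np.hypot(X[:,0]-584,X[:,1]+355)<45); print(fitring(X[k][:,:2],31)); to([583.8,-354.7,73])
E
```

```text
held band -58 1026 ([[-18.0, -25.8], [30.0, 25.8]], array([-1.5,  0.3]))
held band -66 0 
held rim world z max [179.7 216.9]
stack (array([ 586.2, -355.1]), 31.6, array([ 598.1, -354.9]), array([36.3, 61.7]), 535)
[ 584.2 -355.1]
tcp [ 583.3 -352.2  164.5] shift [ 0.1  2.6 91.5] tooly -1.408
```

servo_tool(deltas=[[[1.5, 1.5, 0], [0, 0, 0]], [[1.5, 1.5, 10], [0, 0, 0]], [[1.5, 1.5, 25], [0, 0, 0]], [[1.5, 1.5, 38], [0, 0, 0]], [[1.5, 1.5, 38], [0, 0, 0]]])

```text
t: 16.0
ee_pos: [582.9, -353.2, 122.9]
orientation: [-3.128, -0.255, 0.007]
ft_force: [-0.4, 0.5, -1.0]
width: 62.8
grasp_force: 30.0
```

servo_tool(deltas=[[[0, 0, 0], [0, 0, 0]], [[0, 0, 0], [0, 0, 0]]])

```text
t: 16.17
ee_pos: [584.9, -354.9, 126.7]
orientation: [3.131, 0.254, 0.0]
ft_force: [-0.3, 0.2, -0.4]
width: 62.7
grasp_force: 30.0
```

```bash
python3 - <<'E'
from h import *
p,X,L=held(); to([584,-355,75])
E
```

```text
held band -58 994 ([[-18.0, -25.8], [30.0, 25.7]], array([-1.5, -0.2]))
held band -66 0 
held rim world z max [141.2 179.2]
tcp [ 585.2 -355.1  127.2] shift [-1.2 -0.3 52.2] tooly -1.409
```

servo_tool(deltas=[[[0, 0, 12], [0, 0, 0]], [[0, 0, 22], [0, 0, 0]], [[0, 0, 30], [0, 0, 0]], [[0, 0, 38], [0, 0, 0]], [[0, 0, 42], [0, 0, 0]]])

```text
t: 16.63
ee_pos: [583.9, -354.4, 82.8]
orientation: [-3.13, -0.254, 0.003]
ft_force: [-0.3, -0.0, 4.0]
width: 62.8
grasp_force: 30.0
```

servo_tool(deltas=[[[0, 0, 4], [0, 0, 0]], [[0, 0, 8], [0, 0, 0]], [[0, 0, 11], [0, 0, 0]], [[0, 0, 11], [0, 0, 0]], [[0, 0, 11], [0, 0, 0]]])

```text
t: 17.05
ee_pos: [585.9, -354.7, 75.1]
orientation: [3.131, 0.253, 0.003]
ft_force: [0.2, 3.3, 6.2]
width: 62.6
grasp_force: 30.0
```

servo_tool(deltas=[[[0, 0, 0], [0, 0, 0]], [[0, 0, 0], [0, 0, 0]], [[0, 0, 0], [0, 0, 0]], [[0, 0, 0], [0, 0, 0]], [[0, 0, 0], [0, 0, 0]]], grip=-1)

```text
t: 17.47
ee_pos: [584.5, -354.9, 73.4]
orientation: [-3.131, -0.254, 0.001]
ft_force: [-0.4, -1.1, 0.6]
width: 87.3
grasp_force: 0.0
```

servo_tool(deltas=[[[0, 0, -30], [0, 0, 0]], [[0, 0, -70], [0, 0, 0]], [[0, 0, -100], [0, 0, 0]], [[0, 0, -100], [0, 0, 0]]])

```text
t: 17.8
ee_pos: [588.2, -357.2, 180.9]
orientation: [3.125, 0.253, 0.014]
ft_force: [0.3, -0.4, 1.3]
width: 87.6
grasp_force: 0.0
```

```bash
python3 - <<'E'
from h import *
p=get_image("wrist"); X,v,u=world(p); k=np.hypot(X[:,0]-584,X[:,1]+355)<34
z=np.percentile(X[k][:,2],98); print("top z",z); k&=(X[:,2]>z-8)&(X[:,2]<z+4); print(fitring(X[k][:,:2],31)); to([502,414,150])
o=ctrl.get_obs(); print(o["qpos"].round(2),o["t"])
t=get_image("top")
for d in finder.silhouettes("case0",t)+finder.silhouettes("stowed0",t):
    X,v,u=world(t,d["mask"]); a=cv2.minAreaRect(X[X[:,2]>55][:,:2].astype(np.float32)); b=cv2.minAreaRect(X[X[:,2]>95][:,:2].astype(np.float32)); print(round(d["score"],2),u.mean().round(),v.mean().round(),np.round(a[0]),np.round(a[1]),round(a[2],1),np.round(b[0]),np.round(b[1]),round(b[2],1))
E
```

```text
top z 332.88474070074176
[ 637.7 -346.3]
tcp [ 586.9 -356.4  177.8] shift [  40.1 -774.1   24.2] tooly -1.409 
[-0.56  0.52  1.5  -0.    1.11  0.85] 17.85
0.96 335.0 125.0 [712. -61.] [130.  40.] 8.4 [712. -61.] [41. 14.] 8.0
0.72 248.0 218.0 [441. 200.] [129.  40.] 6.2 [441. 200.] [40. 14.] 6.5
0.62 356.0 169.0 [ 580. -122.] [ 40. 130.] 85.6 [ 579. -121.] [14. 39.] 88.0
0.61 288.0 140.0 [662.  77.] [133.  39.] 8.9 [640.  73.] [91. 15.] 13.0
```

servo_tool(deltas=[[[10, -190, 0], [0, 0, 0]], [[10, -190, 0], [0, 0, 0]], [[10, -190, 0], [0, 0, 0]], [[10, -190, 0], [0, 0, 0]], [[10, -190, 0], [0, 0, 0]]])

```text
t: 18.42
ee_pos: [561.5, -161.9, 171.5]
orientation: [-3.129, -0.255, 0.007]
ft_force: [0.4, 0.1, 0.2]
width: 87.9
grasp_force: 0.0
```

servo_tool(deltas=[[[10, -190, 0], [0, 0, 0]], [[10, -190, 0], [0, 0, 0]], [[10, -190, 0], [0, 0, 0]], [[10, -190, 0], [0, 0, 0]], [[10, -190, 0], [0, 0, 0]]])

```text
t: 18.83
ee_pos: [541.0, 26.7, 171.9]
orientation: [-3.13, -0.256, 0.006]
ft_force: [0.0, 0.6, 0.1]
width: 87.5
grasp_force: 0.0
```

servo_tool(deltas=[[[10, -190, 0], [0, 0, 0]], [[10, -190, 0], [0, 0, 0]], [[10, -190, 0], [0, 0, 0]], [[10, -190, 0], [0, 0, 0]], [[10, -190, 0], [0, 0, 0]]])

```text
t: 19.25
ee_pos: [520.6, 215.7, 171.9]
orientation: [3.131, 0.257, -0.005]
ft_force: [0.8, -0.9, -0.7]
width: 87.9
grasp_force: 0.0
```

servo_tool(deltas=[[[10, -190, 20], [0, 0, 0]], [[10, -190, 20], [0, 0, 0]], [[10, -190, 20], [0, 0, 0]], [[10, -190, 20], [0, 0, 0]], [[10, -190, 20], [0, 0, 0]]])

```text
t: 19.67
ee_pos: [499.7, 404.6, 151.1]
orientation: [3.13, 0.257, -0.004]
ft_force: [0.0, -0.2, 0.4]
width: 87.5
grasp_force: 0.0
```

servo_tool(deltas=[[[0, 0, 0], [0, 0, 0]], [[0, 0, 0], [0, 0, 0]], [[0, 0, 0], [0, 0, 0]]])

```text
t: 19.92
ee_pos: [500.9, 400.5, 152.1]
orientation: [3.129, 0.254, -0.004]
ft_force: [0.4, 0.3, 0.8]
width: 88.0
grasp_force: 0.0
```

```bash
python3 - <<'E'
from h import *
p=get_image("wrist"); c=rings(p,60,74,(500,415),50); print(c); to([c[0][0],c[0][1],14])
t=get_image("top"); X,v,u=world(t); k=np.hypot(X[:,0]-586,X[:,1]+355)<34
z=np.percentile(X[k][:,2],98); k&=(X[:,2]>z-6); print("stack",z,fitring(X[k][:,:2],31))
k=(X[:,2]>60)&(X[:,2]<80)&(np.hypot(X[:,0]-502,X[:,1]-415)<45); print(k.sum())
E
```

```text
(array([498.8, 417.2]), 31.9, array([499.2, 417. ]), array([62.1, 61.7]), 920)
tcp [501.3 400.1 152.6] shift [  0.5 -17.4 138.6] tooly -1.41 
stack 129.06576188765604 [ 587.9 -354.5]
67
```

servo_tool(deltas=[[[0, -17, 0], [0, 0, 0]], [[0, -17, 30], [0, 0, 0]], [[0, -17, 65], [0, 0, 0]], [[0, -17, 90], [0, 0, 0]], [[0, -17, 90], [0, 0, 0]]])

```text
t: 20.43
ee_pos: [496.1, 415.8, 58.7]
orientation: [3.127, 0.252, -0.011]
ft_force: [-0.0, -0.3, -0.2]
width: 88.0
grasp_force: 0.0
```

servo_tool(deltas=[[[0, 0, 20], [0, 0, 0]], [[0, 0, 40], [0, 0, 0]], [[0, 0, 47], [0, 0, 0]], [[0, 0, 47], [0, 0, 0]], [[0, 0, 47], [0, 0, 0]]])

```text
t: 20.85
ee_pos: [499.6, 418.7, 17.8]
orientation: [-3.131, -0.253, -0.001]
ft_force: [-0.8, -0.8, 0.6]
width: 87.8
grasp_force: 0.0
```

servo_tool(deltas=[[[0, 0, 0], [0, 0, 0]], [[0, 0, 0], [0, 0, 0]], [[0, 0, 0], [0, 0, 0]], [[0, 0, 0], [0, 0, 0]], [[0, 0, 0], [0, 0, 0]]], grip=1)

```text
t: 21.27
ee_pos: [499.5, 418.7, 17.6]
orientation: [-3.131, -0.254, -0.002]
ft_force: [0.4, -0.8, 4.1]
width: 63.7
grasp_force: 30.0
```

servo_tool(deltas=[[[0, 0, -30], [0, 0, 0]], [[0, 0, -70], [0, 0, 0]], [[0, 0, -110], [0, 0, 0]], [[0, 0, -150], [0, 0, 0]], [[0, 0, -180], [0, 0, 0]]])

```text
t: 21.68
ee_pos: [499.6, 418.9, 200.3]
orientation: [-3.13, -0.254, -0.004]
ft_force: [0.6, -0.3, -0.5]
width: 63.5
grasp_force: 30.0
```

```bash
python3 - <<'E'
from h import *
held(); to([584,-355,194])
E
```

```text
held band -58 0 
held band -66 0 
held rim world z max [217.  251.4]
tcp [502.1 421.  206.3] shift [-44.3 779.1   7.4] tooly -1.409
```

servo_tool(deltas=[[[-10, 194, 0], [0, 0, 0]], [[-10, 194, 0], [0, 0, 0]], [[-10, 194, 0], [0, 0, 0]], [[-10, 194, 0], [0, 0, 0]], [[-10, 194, 0], [0, 0, 0]]])

```text
t: 22.15
ee_pos: [519.8, 222.2, 196.4]
orientation: [3.131, 0.253, -0.001]
ft_force: [0.9, 0.8, -0.5]
width: 63.4
grasp_force: 30.0
```

servo_tool(deltas=[[[-10, 194, 0], [0, 0, 0]], [[-10, 194, 0], [0, 0, 0]], [[-10, 194, 0], [0, 0, 0]], [[-10, 194, 0], [0, 0, 0]], [[-10, 194, 0], [0, 0, 0]]])

```text
t: 22.57
ee_pos: [541.5, 29.1, 196.6]
orientation: [3.131, 0.252, -0.0]
ft_force: [0.4, -0.3, -0.1]
width: 63.4
grasp_force: 30.0
```

servo_tool(deltas=[[[-10, 194, 0], [0, 0, 0]], [[-10, 194, 0], [0, 0, 0]], [[-10, 194, 0], [0, 0, 0]], [[-10, 194, 0], [0, 0, 0]], [[-10, 194, 0], [0, 0, 0]]])

```text
t: 22.98
ee_pos: [563.0, -164.3, 196.6]
orientation: [3.131, 0.251, 0.0]
ft_force: [0.4, 0.3, -0.7]
width: 63.6
grasp_force: 30.0
```

servo_tool(deltas=[[[-10, 188, 0], [0, 0, 0]], [[-10, 188, 0], [0, 0, 0]], [[-10, 188, 0], [0, 0, 0]], [[-10, 188, 0], [0, 0, 0]], [[-10, 188, 0], [0, 0, 0]]])

```text
t: 23.4
ee_pos: [583.3, -352.4, 196.3]
orientation: [3.13, 0.25, 0.0]
ft_force: [0.4, -0.0, -1.2]
width: 63.3
grasp_force: 30.0
```

servo_tool(deltas=[[[0, 0, 0], [0, 0, 0]], [[0, 0, 0], [0, 0, 0]], [[0, 0, 0], [0, 0, 0]], [[0, 0, 0], [0, 0, 0]], [[0, 0, 0], [0, 0, 0]]])

```text
t: 23.82
ee_pos: [583.7, -346.4, 196.8]
orientation: [-3.131, -0.256, 0.0]
ft_force: [-1.1, -0.1, 0.8]
width: 63.4
grasp_force: 30.0
```

```bash
python3 - <<'E'
from h import *
p,X,L=held(); k=(np.abs(X[:,2]-126)<7)&(np.hypot(X[:,0]-584,X[:,1]+355)<45); print(k.sum(),fitring(X[k][:,:2],31)); to([584,-355,103])
E
```

```text
held band -58 940 ([[-18.2, -25.8], [30.6, 25.8]], array([-0.9, -0.1]))
held band -66 0 
held rim world z max [209.9 247.8]
483 [ 584.1 -354.8]
tcp [ 583.8 -346.6  196.9] shift [-1.1  8.3 93.9] tooly -1.407
```

servo_tool(deltas=[[[0, 8, 0], [0, 0, 0]], [[0, 8, 15], [0, 0, 0]], [[0, 8, 32], [0, 0, 0]], [[0, 8, 40], [0, 0, 0]], [[0, 8, 40], [0, 0, 0]]])

```text
t: 24.28
ee_pos: [583.7, -355.1, 154.5]
orientation: [-3.129, -0.254, 0.005]
ft_force: [0.1, 0.1, -0.3]
width: 63.4
grasp_force: 30.0
```

servo_tool(deltas=[[[0, 0, 0], [0, 0, 0]], [[0, 0, 0], [0, 0, 0]]])

```text
t: 24.45
ee_pos: [585.4, -356.1, 157.5]
orientation: [3.131, 0.254, 0.001]
ft_force: [-0.1, -0.6, -0.4]
width: 63.9
grasp_force: 30.0
```

```bash
python3 - <<'E'
from h import *
p,X,L=held(); to([584,-355,104])
E
```

```text
held band -58 934 ([[-18.4, -25.8], [30.5, 25.8]], array([-1.,  0.]))
held band -66 0 
held rim world z max [169.4 208.5]
tcp [ 585.5 -356.2  157.8] shift [-1.4 -1.5 53.8] tooly -1.409
```

servo_tool(deltas=[[[0, -1, 12], [0, 0, 0]], [[0, -1, 22], [0, 0, 0]], [[0, -1, 30], [0, 0, 0]], [[0, -1, 38], [0, 0, 0]], [[0, -1, 43], [0, 0, 0]]])

```text
t: 24.92
ee_pos: [584.0, -354.4, 111.9]
orientation: [-3.13, -0.254, 0.003]
ft_force: [-0.3, 0.6, -0.1]
width: 63.9
grasp_force: 30.0
```

servo_tool(deltas=[[[0, 0, 4], [0, 0, 0]], [[0, 0, 8], [0, 0, 0]], [[0, 0, 12], [0, 0, 0]], [[0, 0, 12], [0, 0, 0]], [[0, 0, 12], [0, 0, 0]]])

```text
t: 25.33
ee_pos: [585.9, -355.2, 104.2]
orientation: [3.13, 0.253, 0.004]
ft_force: [-2.5, 2.6, 12.2]
width: 63.1
grasp_force: 30.0
```

servo_tool(deltas=[[[0, 0, 0], [0, 0, 0]], [[0, 0, 0], [0, 0, 0]], [[0, 0, 0], [0, 0, 0]], [[0, 0, 0], [0, 0, 0]], [[0, 0, 0], [0, 0, 0]]], grip=-1)

```text
t: 25.75
ee_pos: [584.5, -354.8, 101.3]
orientation: [-3.131, -0.254, 0.001]
ft_force: [-0.6, 0.6, 0.3]
width: 87.8
grasp_force: 0.0
```

servo_tool(deltas=[[[0, 0, -30], [0, 0, 0]], [[0, 0, -70], [0, 0, 0]], [[0, 0, -100], [0, 0, 0]], [[0, 0, -100], [0, 0, 0]]], grip=-1)

```text
t: 26.08
ee_pos: [588.2, -357.1, 209.0]
orientation: [3.125, 0.253, 0.014]
ft_force: [0.8, -0.8, 0.2]
width: 87.7
grasp_force: 0.0
```

servo_tool(deltas=[[[17, -115, 0], [0, 0, 0]], [[17, -115, 0], [0, 0, 0]], [[34, -230, 0], [0, 0, 0]], [[34, -230, 0], [0, 0, 0]], [[34, -230, 0], [0, 0, 0]]], grip=-0.2)

```text
t: 26.5
ee_pos: [580.9, -144.8, 201.1]
orientation: [-3.131, -0.253, 0.001]
ft_force: [1.0, -0.4, 1.0]
width: 58.1
grasp_force: 0.0
```

servo_tool(deltas=[[[0, -38, 30], [0, 0, 0]], [[0, -38, 40], [0, 0, 0]], [[0, -38, 40], [0, 0, 0]], [[0, -38, 40], [0, 0, 0]]])

```text
t: 26.83
ee_pos: [575.0, -108.7, 161.0]
orientation: [-3.131, -0.256, 0.003]
ft_force: [-0.8, -0.0, 0.0]
width: 52.6
grasp_force: 0.0
```

```bash
cat >> h.py <<'E'
def cases(p,lo=100,hi=125):
    """handle tops as (x,y,yaw deg) from connected blobs of height band"""
    d=p["depth"]; X,v,u=world(p); m=np.zeros(d.shape,np.uint8); k=(X[:,2]>lo)&(X[:,2]<hi); m[v[k],u[k]]=1
    n,lab=cv2.connectedComponents(m); G=np.zeros(d.shape+(3,)); G[v,u]=X
    for i in range(1,n):
        P=G[lab==i]
        if len(P)<25: continue
        (c,s,a)=cv2.minAreaRect(P[:,:2].astype(np.float32)); a=a if s[0]>s[1] else a-90
        if max(s)<55 and max(s)>25: print("handle",np.round(c,1),np.round(s,1),"yaw",round((a+90)%180-90,1),"z",P[:,2].max().round(1))
E
python3 - <<'E'
from h import *
p=get_image("wrist"); cv2.imwrite("pics/w7.png",p["frame"]); cases(p)
t=get_image("top"); X,v,u=world(t); k=np.hypot(X[:,0]-586,X[:,1]+355)<34
z=np.percentile(X[k][:,2],98); k&=(X[:,2]>z-6); print("stack",z,fitring(X[k][:,:2],31)); cases(t)
to([579.5,-121.5,44])
E
```

```text
handle [702.  -62.4] [25.5 14.3] yaw 8.6 z 110.9
handle [662.1  77.9] [39.6 15.3] yaw 11.9 z 118.2
handle [577.  117.1] [22.6 26.2] yaw -80.6 z 111.3
handle [585.5  65.6] [22.6 25.5] yaw -80.6 z 111.2
handle [ 576.4 -121.8] [14.  39.8] yaw -4.5 z 110.1
stack 157.3929488694245 [ 587.7 -354.7]
handle [859.5 318.1] [18.1 48.3] yaw -48.8 z 124.5
handle [858.8 257.7] [22.4 50.9] yaw -62.7 z 125.0
handle [857. 174.] [20.9 49.9] yaw -69.7 z 124.6
handle [857.6 109. ] [21.4 50.9] yaw -68.8 z 124.6
handle [ 858.5 -115.6] [50.9 21.9] yaw 73.6 z 125.0
handle [854.1  28.4] [15.2 46.3] yaw -84.3 z 124.6
handle [855.6 -35.6] [18.7 49.2] yaw -87.0 z 124.7
handle [786.3 510.6] [30.9 49.4] yaw -34.2 z 124.7
handle [ 763.1 -578.5] [42.  42.9] yaw -61.1 z 124.9
handle [721.1 598.5] [54.8 52.2] yaw 43.8 z 107.1
handle [714.6 -58.3] [ 8.5 36.3] yaw -1.8 z 113.8
handle [664.6  78.6] [38.6 13.8] yaw 9.0 z 122.0
handle [477.9 -12.8] [ 8.4 36.4] yaw -0.8 z 111.6
handle [440.7 199.3] [39.2 14.4] yaw 4.7 z 113.1
tcp [ 576.3 -110.1  162.4] shift [  1.2  11.6 118.4] tooly -1.41
```

View pics/w7.png

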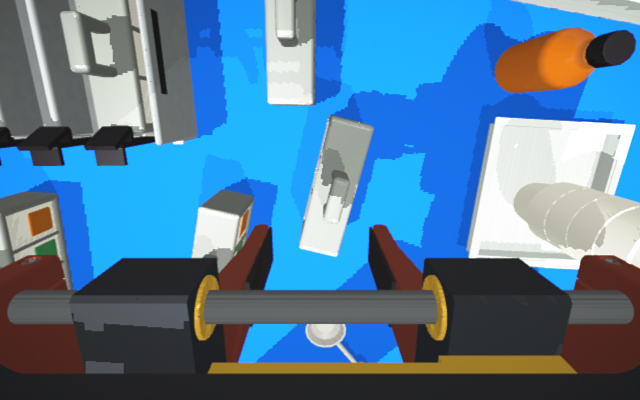

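All three cups are nested on cup_base and the top of the stack is at 157 mm. The wrist picture shows case A's handle at (337,200), between the fingers. The stowed case is at (85,40), with the latches at row 145. Now I'll take case A.

servo_tool(deltas=[[[-3, 11.5, 0], [0, 0, 0.12]], [[-3, 11.5, 0], [0, 0, 0.24]], [[-3, 11.5, 35], [0, 0, 0.24]], [[-3, 11.5, 60], [0, 0, 0.24]], [[-3, 11.5, 70], [0, 0, 0.24]]])

```text
t: 27.35
ee_pos: [573.3, -122.2, 89.7]
orientation: [-3.139, 0.126, 0.003]
ft_force: [0.3, 0.6, 0.5]
width: 52.6
grasp_force: 0.0
```

servo_tool(deltas=[[[0, 0, 15], [0, 0, 0]], [[0, 0, 30], [0, 0, 0]], [[0, 0, 46], [0, 0, 0]], [[0, 0, 46], [0, 0, 0]], [[0, 0, 46], [0, 0, 0]]])

```text
t: 27.77
ee_pos: [574.6, -121.7, 46.0]
orientation: [-3.139, 0.124, 0.0]
ft_force: [-0.2, -0.2, 0.5]
width: 52.6
grasp_force: 0.0
```

servo_tool(deltas=[[[0, 0, 0], [0, 0, 0]], [[0, 0, 0], [0, 0, 0]], [[0, 0, 0], [0, 0, 0]], [[0, 0, 0], [0, 0, 0]], [[0, 0, 0], [0, 0, 0]]], grip=1)

```text
t: 28.18
ee_pos: [574.7, -121.0, 46.3]
orientation: [3.139, -0.123, 0.001]
ft_force: [0.6, -0.2, -0.5]
width: 23.1
grasp_force: 0.0
```

servo_tool(deltas=[[[0, 0, 0], [0, 0, 0]], [[0, 0, 0], [0, 0, 0]], [[0, 0, 0], [0, 0, 0]]])

```text
t: 28.43
ee_pos: [574.4, -120.9, 45.9]
orientation: [3.139, -0.123, 0.0]
ft_force: [-0.5, -1.2, 2.6]
width: 14.0
grasp_force: 30.0
```

servo_tool(deltas=[[[0, 0, -30], [0, 0, 0]], [[0, 0, -70], [0, 0, 0]], [[0, 0, -110], [0, 0, 0]], [[0, 0, -150], [0, 0, 0]], [[0, 0, -150], [0, 0, 0]]])

```text
t: 28.85
ee_pos: [578.9, -121.8, 203.5]
orientation: [3.137, -0.123, 0.019]
ft_force: [1.4, -0.7, -2.4]
width: 14.0
grasp_force: 30.0
```

```bash
python3 - <<'E'
from h import *
to([640,130,194],0.161-1.571)
E
```

```text
tcp [ 578.9 -121.8  203.5] shift [  41.2 -255.9    9.6] tooly -1.649 turn about tool z -0.239
```

servo_tool(deltas=[[[-28, -134, 0], [0, 0, -0.24]], [[-28, -134, 0], [0, 0, -0.24]], [[-28, -134, 0], [0, 0, -0.24]], [[-28, -134, 0], [0, 0, -0.24]], [[-28, -134, 0], [0, 0, -0.24]]])

```text
t: 29.27
ee_pos: [555.7, 17.7, 194.8]
orientation: [-3.13, -0.259, 0.003]
ft_force: [-0.1, -0.2, -2.6]
width: 14.1
grasp_force: 30.0
```

servo_tool(deltas=[[[4, -137, 0], [0, 0, 0]], [[4, -137, 0], [0, 0, 0]], [[4, -137, 0], [0, 0, 0]], [[4, -137, 0], [0, 0, 0]], [[4, -137, 0], [0, 0, 0]]])

```text
t: 29.68
ee_pos: [538.5, 152.5, 195.1]
orientation: [-3.131, -0.259, 0.001]
ft_force: [-0.1, 0.2, -2.9]
width: 13.5
grasp_force: 30.0
```

servo_tool(deltas=[[[0, 0, 0], [0, 0, 0]], [[0, 0, 0], [0, 0, 0]], [[0, 0, 0], [0, 0, 0]], [[0, 0, 0], [0, 0, 0]], [[0, 0, 0], [0, 0, 0]]])

```text
t: 30.1
ee_pos: [539.0, 149.6, 195.7]
orientation: [3.131, 0.251, -0.0]
ft_force: [-0.1, 0.7, -3.8]
width: 13.6
grasp_force: 30.0
```

```bash
python3 - <<'E'
from h import *
p=get_image("wrist"); cv2.imwrite("pics/w8.png",p["frame"]); np.save("w8.npy",p,allow_pickle=True); cases(p); to([640,130,194],0.161-1.571)
# carrier fit: grid search pose on height bands
X,v,u=world(p); k=(np.abs(X[:,0]-648)<130)&(np.abs(X[:,1]-181)<180); X=X[k]
from scipy.optimize import minimize
def loc(q,P): c,s=np.cos(q[2]),np.sin(q[2]); d=P[:,:2]-q[:2]; return d@np.array([[c,-s],[s,c]])
A=X[(X[:,2]>44)&(X[:,2]<56)]   # partition tops (and others)
B=X[(X[:,2]>82)&(X[:,2]<90)]   # cheeks
print(len(A),len(B))
def cost(q):
    a=loc(q,A); a=a[(np.abs(a[:,0])<62)]
    par=np.array([-78,-26,26,78.]); da=np.abs(a[:,1,None]-par).min(1)
    return -np.exp(-(da/3)**2).sum()
best=min(((cost((x,y,a)),x,y,a) for x in (648,) for y in range(165,200,1) for a in np.radians(np.arange(5,14,.5))))
print(best[1],best[2],np.degrees(best[3]),best[0])
q=best[1:]; a=loc(q,A); print("A y hist",[ (c,np.median(a[(np.abs(a[:,1]-c)<7)&(np.abs(a[:,0])<62)][:,1]).round(1),((np.abs(a[:,1]-c)<7)&(np.abs(a[:,0])<62)).sum()) for c in (-78,-26,26,78)])
b=loc(q,X); 
for lo,hi in ((82,90),(92,98),(105,112),(112,118)):
    s=b[(X[:,2]>lo)&(X[:,2]<hi)]; print(lo,len(s),np.percentile(s,[1,50,99],0).round(1).tolist())
E
```

```text
handle [709.1 -60.5] [39.8 16.2] yaw 8.8 z 110.4
handle [662.   79.2] [39.8 14.9] yaw 9.7 z 118.5
handle [478.5 -13.7] [15.  33.2] yaw -2.9 z 109.9
tcp [539.  149.8 195.7] shift [96.5 35.7  1.7] tooly -1.41 turn about tool z -0.0 
7151 2454
648 182 9.5 -2558.878799365458
A y hist [(-78, np.float64(-77.2), np.int64(1147)), (-26, np.float64(-25.9), np.int64(932)), (26, np.float64(25.4), np.int64(1049)), (78, np.float64(76.5), np.int64(1187))]
82 2454 [[-76.4, -139.2], [-20.9, 40.0], [48.2, 139.0]]
92 490 [[-84.6, -115.2], [-67.5, 39.9], [13.1, 114.4]]
105 889 [[-79.3, -114.9], [-75.2, -49.5], [12.9, 114.7]]
112 910 [[-22.7, -110.3], [-3.0, -103.0], [16.1, -96.9]]
```

View pics/w8.png

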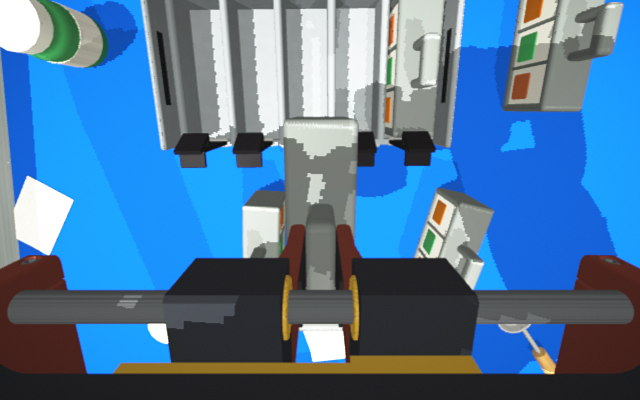

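The picture shows the latches at row 147. Slot 0, with the stowed case, is at (425,65), and case A hangs straight at (320,170). I'll measure the case in the hand and work out the slot target.

```bash
cat >> h.py <<'E'
C0=np.array([644.8,181.8]); A0=np.radians(9.5)
def slot(s,z,hx=2.0,hy=0.):
    ys=-104+52*s; c=C0+np.array([-np.sin(A0)*ys,np.cos(A0)*ys])
    to([c[0]-hx*np.cos(A0)-hy*np.sin(A0),c[1]-hx*np.sin(A0)+hy*np.cos(A0),z],A0-np.pi/2)
def heldcase(p=None):
    p=p or get_image("wrist"); t,r=tool(); X,v,u=world(p); L=r.inv().apply(X-t)
    k=(L[:,2]>-37)&(L[:,2]<-16)&(np.abs(L[:,1])<30)&(L[:,0]>8)&(L[:,0]<90)
    P=L[k]; print("top Lz",np.median(P[:,2]).round(1),"x front",np.percentile(P[:,0],[97,99.5]).round(1))
    for x0 in (15,30,45):
        q=P[(P[:,0]>x0)&(P[:,0]<x0+15)]; print("  y edges at",x0,np.percentile(q[:,1],[1,99]).round(1),(np.percentile(q[:,1],[1,99]).mean()).round(2))
    k=(L[:,2]>-72)&(L[:,2]<-58)&(np.abs(L[:,1])<8)&(np.abs(L[:,0])<35); P=L[k]
    if len(P): print("  handle x",np.percentile(P[:,0],[1,99]).round(1),"z",np.percentile(P[:,2],5).round(1))
E
python3 - <<'E'
from h import *
p=np.load("w8.npy",allow_pickle=True).item(); heldcase(p); slot(1,194)
E
```

```text
top Lz -26.2 x front [65.1 66.6]
  y edges at 15 [-19.   19.9] 0.43
  y edges at 30 [-19.   19.8] 0.43
  y edges at 45 [-19.   19.9] 0.44
  handle x [-11.   21.6] z -64.7
tcp [539.  149.8 195.7] shift [107.8  37.4   1.7] tooly -1.41 turn about tool z -0.005
```

servo_tool(deltas=[[[54, 19, 0], [0, 0, -0.005]], [[81, 28, 0], [0, 0, -0.005]], [[108, 37, 0], [0, 0, -0.005]], [[108, 37, 10], [0, 0, -0.005]], [[108, 37, 20], [0, 0, -0.005]]])

```text
t: 30.57
ee_pos: [652.8, 130.8, 175.3]
orientation: [-3.131, -0.259, -0.002]
ft_force: [-0.6, 0.2, -3.6]
width: 13.9
grasp_force: 30.0
```

servo_tool(deltas=[[[0, 0, 0], [0, 0, 0]], [[0, 0, 0], [0, 0, 0]], [[0, 0, 0], [0, 0, 0]], [[0, 0, 0], [0, 0, 0]], [[0, 0, 0], [0, 0, 0]]])

```text
t: 30.98
ee_pos: [651.2, 131.9, 176.5]
orientation: [-3.13, -0.262, -0.001]
ft_force: [0.1, -0.7, -2.0]
width: 14.0
grasp_force: 30.0
```

```bash
cat >> h.py <<'E'
def carr(p):
    X,v,u=world(p); q=(C0[0],C0[1],A0); c,s=np.cos(A0),np.sin(A0); d=X[:,:2]-C0; b=d@np.array([[c,-s],[s,c]])
    z=X[:,2]
    for nm,lo,hi in (("part",45,56),):
        for yc in (-78,-26,26,78):
            k=(z>lo)&(z<hi)&(np.abs(b[:,0])<60)&(np.abs(b[:,1]-yc)<7)
            if k.sum()>30: print(nm,yc,k.sum(),np.percentile(b[k][:,1],[2,50,98]).round(1))
    k=(z>88)&(z<97)&(b[:,0]>40)&(b[:,0]<95)&(np.abs(b[:,1])<140)
    if k.sum()>30: print("endwall94 x",k.sum(),np.percentile(b[k][:,0],[2,50,98]).round(1))
    k=(z>111)&(z<119)&(b[:,0]>40)&(b[:,0]<110)&(np.abs(b[:,1])<140)
    if k.sum()>30: print("lip x",k.sum(),np.percentile(b[k][:,0],[2,50,98]).round(1))
    k=(z>82)&(z<89)&(np.abs(b[:,1])>125)&(np.abs(b[:,1])<150)&(np.abs(b[:,0])<100)
    for s in (1,-1):
        m=k&(b[:,1]*s>0)
        if m.sum()>20: print("cheek",s,m.sum(),"x",np.percentile(b[m][:,0],[1,99]).round(1),"y",np.percentile(b[m][:,1],[2,50,98]).round(1))
    k=(z>96)&(z<112)&(b[:,0]<-40)&(b[:,0]>-110)&(np.abs(b[:,1])<130)
    for yc in (-104,-52,0,52,104):
        m=k&(np.abs(b[:,1]-yc)<20)
        if m.sum()>15: print("latch",yc,m.sum(),"x",np.percentile(b[m][:,0],[2,98]).round(1),"y",np.percentile(b[m][:,1],[2,98]).round(1))
E
python3 - <<'E'
from h import *
p=get_image("wrist"); cv2.imwrite("pics/w9.png",p["frame"]); heldcase(p); carr(p); slot(1,54,1.6,.2)
E
```

```text
top Lz -26.0 x front [64.6 66. ]
  y edges at 15 [-19.3  19.5] 0.08
  y edges at 30 [-19.3  19.5] 0.09
  y edges at 45 [-19.3  19.5] 0.12
  handle x [-10.9  21.4] z -64.9
part 26 968 [21.3 24.4 29.1]
part 78 1040 [73.1 75.8 80.7]
endwall94 x 561 [67.  67.3 68.2]
lip x 3155 [74.7 77.7 80.9]
cheek 1 1021 x [-72.4  65.2] y [133.1 135.2 138.6]
cheek -1 942 x [-70.5  66.5] y [-140.  -136.6 -134.2]
latch -104 50 x [-65.5 -63.4] y [-115.5  -92.8]
latch 0 37 x [-65.8 -63.6] y [-11.4  10.5]
latch 52 41 x [-65.9 -63.8] y [39.5 61.7]
latch 104 735 x [-89.1 -65. ] y [ 91.1 114.8]
tcp [651.3 131.9 176.4] shift [1.000e-01 1.500e+00 1.224e+02] tooly -1.404 turn about tool z 0.001
```

View pics/w9.png

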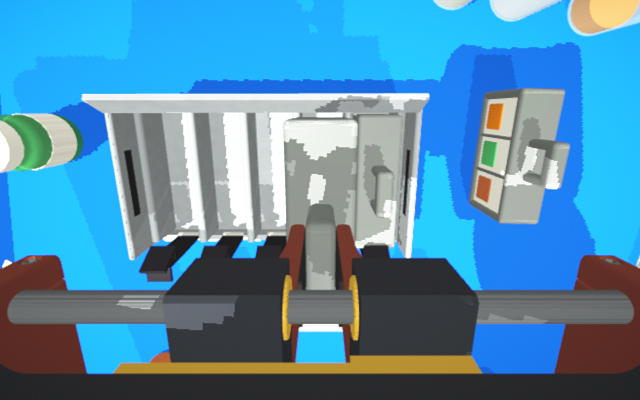

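The held case at (320,170) is above slot 1, the end wall is 67 mm from the carrier's centre as expected, and about 2 mm of sideways correction remains. I'll press it down.

servo_tool(deltas=[[[0, 2, 0], [0, 0, 0]], [[0, 2, 5], [0, 0, 0]], [[0, 2, 15], [0, 0, 0]], [[0, 2, 25], [0, 0, 0]], [[0, 2, 35], [0, 0, 0]]])

```text
t: 31.45
ee_pos: [652.0, 129.7, 139.6]
orientation: [-3.131, -0.262, -0.002]
ft_force: [5.4, 0.2, 2.9]
width: 13.9
grasp_force: 30.0
```

servo_tool(deltas=[[[0, 0, 8], [0, 0, 0]], [[0, 0, 16], [0, 0, 0]], [[0, 0, 24], [0, 0, 0]], [[0, 0, 32], [0, 0, 0]], [[0, 0, 40], [0, 0, 0]]])

```text
t: 31.87
ee_pos: [654.0, 130.0, 100.6]
orientation: [-3.13, -0.262, -0.008]
ft_force: [6.5, 1.8, 1.2]
width: 14.1
grasp_force: 30.0
```

servo_tool(deltas=[[[0, 0, 8], [0, 0, 0]], [[0, 0, 16], [0, 0, 0]], [[0, 0, 24], [0, 0, 0]], [[0, 0, 32], [0, 0, 0]], [[0, 0, 38], [0, 0, 0]]])

```text
t: 32.28
ee_pos: [654.1, 130.0, 62.2]
orientation: [-3.13, -0.262, -0.008]
ft_force: [8.0, 1.0, -0.1]
width: 13.9
grasp_force: 30.0
```

```bash
sed -i 's/C0=np.array(.*$/C0=np.array([644.9,181.1]); A0=np.radians(9.5)/' h.py; python3 - <<'E'
from h import *
slot(1,54,1.6,.1); o=ctrl.get_obs(); print(o["ft_force"].round(1),o["width"],o["grasp_force"]); p=get_image("wrist"); heldcase(p)
E
```

```text
tcp [654.1 130.   62.2] shift [-2.3  0.   8.2] tooly -1.404 turn about tool z 0.001 
[ 8.   1.  -0.1] 13.871094653683993 29.999881982803345
top Lz -27.4 x front [68.1 69. ]
  y edges at 15 [-19.3  19.6] 0.13
  y edges at 30 [-19.3  19.5] 0.14
  y edges at 45 [-19.2  19.6] 0.18
  handle x [-10.2  22.3] z -65.2
```

servo_tool(deltas=[[[0, 0, 4], [0, 0, 0]], [[0, 0, 8], [0, 0, 0]], [[0, 0, 11], [0, 0, 0]], [[0, 0, 11], [0, 0, 0]], [[0, 0, 11], [0, 0, 0]]])

```text
t: 32.75
ee_pos: [652.0, 129.7, 53.6]
orientation: [-3.131, -0.262, -0.001]
ft_force: [-3.8, -1.0, 17.9]
width: 14.1
grasp_force: 30.0
```

```bash
python3 - <<'E'
from h import *
slot(1,54,1.6,.1); o=ctrl.get_obs(); print(o["ft_force"].round(1),o["width"]); p=get_image("side"); cv2.imwrite("pics/s2.png",p["frame"][140:290,170:350].repeat(3,0).repeat(3,1)); X,v,u=world(get_image("wrist"))
E
```

```text
tcp [652.  129.7  53.6] shift [-0.1  0.  -0.4] tooly -1.404 turn about tool z 0.001 
[-3.8 -1.  17.9] 14.097056897443055
```

View pics/s2.png

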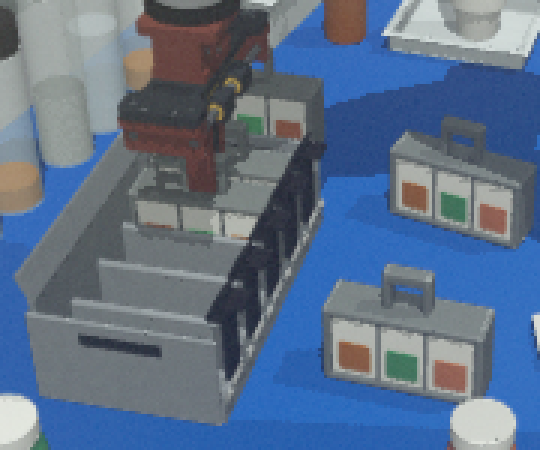

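The case is seated in slot 1: the x force flipped sign as the latch snapped back, and the floor pushes back with 18 N. I'll release it and go to case B.

servo_tool(deltas=[[[0, 0, -2], [0, 0, 0]], [[0, 0, -2], [0, 0, 0]], [[0, 0, -2], [0, 0, 0]], [[0, 0, -2], [0, 0, 0]]], grip=0.35)

```text
t: 33.18
ee_pos: [650.8, 129.5, 52.8]
orientation: [3.13, 0.262, -0.003]
ft_force: [-0.3, 0.2, -0.0]
width: 28.4
grasp_force: 0.0
```

servo_tool(deltas=[[[0, 0, -30], [0, 0, 0]], [[0, 0, -65], [0, 0, 0]], [[0, 0, -100], [0, 0, 0]], [[0, 0, -110], [0, 0, 0]]])

```text
t: 33.52
ee_pos: [654.2, 130.1, 168.6]
orientation: [-3.13, -0.262, -0.01]
ft_force: [0.3, 0.5, -0.5]
width: 28.2
grasp_force: 0.0
```

servo_tool(deltas=[[[23, 196, 0], [0, 0, 0]], [[23, 196, 0], [0, 0, 0]], [[23, 196, 0], [0, 0, 0]], [[23, 196, 0], [0, 0, 0]], [[23, 196, 0], [0, 0, 0]]], grip=-0.2)

```text
t: 33.93
ee_pos: [706.8, -62.9, 162.6]
orientation: [3.131, 0.26, -0.002]
ft_force: [0.0, 0.3, 1.0]
width: 52.5
grasp_force: 0.0
```

servo_tool(deltas=[[[0, 0, 0], [0, 0, 0]], [[0, 0, 0], [0, 0, 0]], [[0, 0, 0], [0, 0, 0]], [[0, 0, 0], [0, 0, 0]]])

```text
t: 34.27
ee_pos: [706.2, -58.4, 163.0]
orientation: [-3.13, -0.263, 0.002]
ft_force: [-0.8, 0.4, -0.3]
width: 52.8
grasp_force: 0.0
```

```bash
python3 - <<'E'
from h import *
p=get_image("wrist"); cases(p); to([708,-61.5,45],np.radians(8.6-90)); t=get_image("top"); 
d=t["depth"]; X,v,u=world(t); cases(t,100,123); carr(t)
E
```

```text
handle [847.6 -39.1] [ 7.9 36.5] yaw -79.7 z 125.0
handle [ 849.7 -113.5] [41.1 10.4] yaw 71.4 z 124.9
handle [709.7 -61.3] [40.1 14. ] yaw 8.5 z 110.2
handle [662.9  78.3] [39.8 14.6] yaw 10.1 z 117.8
handle [654.3 129. ] [39.4 14.6] yaw 9.8 z 118.0
tcp [706.4 -58.2 163.3] shift [  1.2   3.5 118.3] tooly -1.402 turn about tool z 0.018 
handle [859.7 319.1] [21.3 50. ] yaw -50.4 z 122.7
handle [858.2 255.7] [20.5 49.8] yaw -57.5 z 122.4
handle [857.4 172.9] [22.5 50.6] yaw -65.8 z 122.8
handle [857.8 109.2] [23.9 50.9] yaw -69.9 z 120.8
handle [785.3 511. ] [31.4 49.2] yaw -41.6 z 122.8
handle [ 763.3 -579.5] [40.8 43.9] yaw -81.3 z 123.0
handle [721.3 597.7] [52.7 54.5] yaw -33.9 z 106.6
handle [664.7  78.5] [38.9 13.5] yaw 9.3 z 121.6
handle [655.8 129.5] [38.2 14. ] yaw 9.4 z 120.9
handle [ 596.9 -364.5] [51.2 29.5] yaw 34.5 z 122.7
handle [441.1 199.2] [38.9 14.6] yaw 8.1 z 112.9
part -78 104 [-82.2 -78.4 -74.5]
part -26 89 [-29.7 -26.3 -22.6]
part 26 112 [21.3 24.8 29.5]
part 78 113 [73.3 76.7 81. ]
endwall94 x 130 [66.6 70.6 73.8]
lip x 267 [75.2 79.9 84.5]
cheek 1 103 x [-71.1  70.8] y [132.8 135.9 139.5]
cheek -1 32 x [28.7 75. ] y [-139.8 -136.4 -129.5]
latch -52 70 x [-85.9 -63. ] y [-63.9 -41.4]
latch 0 73 x [-86.  -61.9] y [-12.5  10.9]
latch 52 75 x [-86.3 -61.9] y [39.6 62.7]
latch 104 76 x [-86.3 -63.1] y [ 91.3 114.6]
```

servo_tool(deltas=[[[1, 3.5, 0], [0, 0, 0.018]], [[1, 3.5, 20], [0, 0, 0.018]], [[1, 3.5, 50], [0, 0, 0.018]], [[1, 3.5, 70], [0, 0, 0.018]], [[1, 3.5, 70], [0, 0, 0.018]]])

```text
t: 34.78
ee_pos: [705.1, -62.2, 89.0]
orientation: [-3.132, -0.234, 0.012]
ft_force: [-0.7, 0.1, -1.3]
width: 52.7
grasp_force: 0.0
```

servo_tool(deltas=[[[0, 0, 15], [0, 0, 0]], [[0, 0, 30], [0, 0, 0]], [[0, 0, 47], [0, 0, 0]], [[0, 0, 47], [0, 0, 0]], [[0, 0, 47], [0, 0, 0]]])

```text
t: 35.2
ee_pos: [708.0, -62.9, 46.0]
orientation: [-3.133, -0.234, 0.002]
ft_force: [0.4, -0.1, 0.1]
width: 52.7
grasp_force: 0.0
```

servo_tool(deltas=[[[0, 0, 0], [0, 0, 0]], [[0, 0, 0], [0, 0, 0]], [[0, 0, 0], [0, 0, 0]], [[0, 0, 0], [0, 0, 0]], [[0, 0, 0], [0, 0, 0]]], grip=1)

```text
t: 35.62
ee_pos: [708.8, -63.2, 47.4]
orientation: [3.133, 0.233, 0.002]
ft_force: [0.5, -0.4, -0.8]
width: 23.1
grasp_force: 0.0
```

servo_tool(deltas=[[[0, 0, 0], [0, 0, 0]], [[0, 0, 0], [0, 0, 0]], [[0, 0, 0], [0, 0, 0]]])

```text
t: 35.87
ee_pos: [708.5, -63.1, 46.8]
orientation: [3.133, 0.234, 0.0]
ft_force: [-0.5, -0.5, 1.4]
width: 13.8
grasp_force: 30.0
```

servo_tool(deltas=[[[0, 0, -30], [0, 0, 0]], [[0, 0, -70], [0, 0, 0]], [[0, 0, -110], [0, 0, 0]], [[0, 0, -150], [0, 0, 0]], [[0, 0, -150], [0, 0, 0]]])

```text
t: 36.28
ee_pos: [713.3, -63.6, 206.1]
orientation: [3.13, 0.233, 0.021]
ft_force: [1.3, 0.5, -2.2]
width: 14.0
grasp_force: 30.0
```

```bash
python3 - <<'E'
from h import *
heldcase(); slot(2,176,1.6,.1)
E
```

```text
top Lz -29.5 x front [66.3 67.7]
  y edges at 15 [-18.9  20. ] 0.55
  y edges at 30 [-18.9  20. ] 0.59
  y edges at 45 [-19.   20.1] 0.55
  handle x [-9.9 22.8] z -66.5
tcp [711.5 -63.4 202. ] shift [ -31.4 -251.8   25.1] tooly -1.422 turn about tool z -0.017
```

servo_tool(deltas=[[[-16, -126, 0], [0, 0, -0.017]], [[-16, -126, 0], [0, 0, -0.017]], [[-16, -126, 0], [0, 0, -0.017]], [[-16, -126, 0], [0, 0, -0.017]]])

```text
t: 36.67
ee_pos: [670.2, 65.2, 194.1]
orientation: [-3.128, -0.266, 0.009]
ft_force: [-0.1, -0.7, -3.2]
width: 13.9
grasp_force: 30.0
```

servo_tool(deltas=[[[-14, -125, 0], [0, 0, 0]], [[-14, -125, 0], [0, 0, 0]], [[-14, -125, 0], [0, 0, 0]], [[-14, -125, 10], [0, 0, 0]], [[-14, -125, 20], [0, 0, 0]]])

```text
t: 37.08
ee_pos: [638.1, 182.1, 174.9]
orientation: [3.13, 0.266, -0.003]
ft_force: [0.0, -0.6, -2.9]
width: 13.8
grasp_force: 30.0
```

servo_tool(deltas=[[[0, 0, 0], [0, 0, 0]], [[0, 0, 0], [0, 0, 0]], [[0, 0, 0], [0, 0, 0]], [[0, 0, 0], [0, 0, 0]], [[0, 0, 0], [0, 0, 0]]])

```text
t: 37.5
ee_pos: [640.1, 179.1, 177.1]
orientation: [-3.131, -0.258, -0.001]
ft_force: [0.2, -0.1, -2.5]
width: 13.8
grasp_force: 30.0
```

```bash
python3 - <<'E'
from h import *
p=get_image("wrist"); heldcase(p); slot(2,54,1.6,.1); carr(p)
E
```

```text
top Lz -25.2 x front [64.7 66.1]
  y edges at 15 [-19.   19.8] 0.38
  y edges at 30 [-19.   19.8] 0.39
  y edges at 45 [-19.1  19.9] 0.36
  handle x [-11.3  21.1] z -64.3
tcp [640.  179.3 177.1] shift [  3.4  -1.1 123.1] tooly -1.406 turn about tool z -0.001 
part -78 334 [-84.8 -79.8 -78.1]
part 78 974 [74.1 77.1 81.7]
endwall94 x 520 [66.7 67.5 68.8]
lip x 3253 [74.3 77.7 81.3]
cheek 1 956 x [-72.1  65.1] y [133.9 136.1 139.3]
cheek -1 962 x [-71.6  66.3] y [-138.7 -135.6 -133.3]
latch -104 140 x [-67.7 -63.7] y [-115.4  -91.9]
latch -52 132 x [-67.4 -64.1] y [-63.2 -40.4]
latch 52 121 x [-67.4 -63.9] y [40.6 63.6]
latch 104 115 x [-67.7 -64.5] y [ 91.9 115.5]
```

servo_tool(deltas=[[[3.5, -1.2, 0], [0, 0, 0]], [[3.5, -1.2, 5], [0, 0, 0]], [[3.5, -1.2, 15], [0, 0, 0]], [[3.5, -1.2, 25], [0, 0, 0]], [[3.5, -1.2, 35], [0, 0, 0]]])

```text
t: 37.97
ee_pos: [643.1, 182.0, 140.5]
orientation: [-3.131, -0.26, -0.002]
ft_force: [5.4, 0.6, 2.8]
width: 13.8
grasp_force: 30.0
```

servo_tool(deltas=[[[0, 0, 8], [0, 0, 0]], [[0, 0, 16], [0, 0, 0]], [[0, 0, 24], [0, 0, 0]], [[0, 0, 32], [0, 0, 0]], [[0, 0, 40], [0, 0, 0]]])

```text
t: 38.38
ee_pos: [645.0, 182.4, 101.6]
orientation: [-3.13, -0.26, -0.008]
ft_force: [6.5, 2.0, 1.1]
width: 14.3
grasp_force: 30.0
```

servo_tool(deltas=[[[0, 0, 8], [0, 0, 0]], [[0, 0, 16], [0, 0, 0]], [[0, 0, 24], [0, 0, 0]], [[0, 0, 32], [0, 0, 0]], [[0, 0, 38], [0, 0, 0]]])

```text
t: 38.8
ee_pos: [645.2, 182.4, 63.3]
orientation: [-3.13, -0.26, -0.008]
ft_force: [8.5, 1.4, -0.4]
width: 13.8
grasp_force: 30.0
```

servo_tool(deltas=[[[0, 0, 4], [0, 0, 0]], [[0, 0, 8], [0, 0, 0]], [[0, 0, 11], [0, 0, 0]], [[0, 0, 11], [0, 0, 0]], [[0, 0, 11], [0, 0, 0]]])

```text
t: 39.22
ee_pos: [642.9, 181.9, 54.6]
orientation: [-3.131, -0.26, -0.001]
ft_force: [-4.8, -2.1, 18.1]
width: 13.7
grasp_force: 30.0
```

servo_tool(deltas=[[[0, 0, -2], [0, 0, 0]], [[0, 0, -2], [0, 0, 0]], [[0, 0, -2], [0, 0, 0]], [[0, 0, -2], [0, 0, 0]]], grip=0.35)

```text
t: 39.55
ee_pos: [642.0, 181.7, 53.8]
orientation: [3.131, 0.26, -0.003]
ft_force: [-0.0, -0.1, -0.5]
width: 28.2
grasp_force: 0.0
```

servo_tool(deltas=[[[0, 0, -30], [0, 0, 0]], [[0, 0, -65], [0, 0, 0]], [[0, 0, -100], [0, 0, 0]], [[0, 0, -110], [0, 0, 0]]])

```text
t: 39.88
ee_pos: [645.3, 182.6, 169.7]
orientation: [-3.13, -0.26, -0.01]
ft_force: [1.4, 0.6, 1.0]
width: 28.5
grasp_force: 0.0
```

servo_tool(deltas=[[[-199, -50, 0], [0, 0, 0]], [[-199, -50, 0], [0, 0, 0]], [[-199, -50, 0], [0, 0, 0]], [[-199, -50, 0], [0, 0, 0]], [[-199, -50, 0], [0, 0, 0]]], grip=-0.2)

```text
t: 40.3
ee_pos: [435.2, 197.8, 163.7]
orientation: [3.13, 0.26, -0.003]
ft_force: [-0.5, 0.5, 0.1]
width: 52.2
grasp_force: 0.0
```

servo_tool(deltas=[[[0, 0, 0], [0, 0, 0]], [[0, 0, 0], [0, 0, 0]], [[0, 0, 0], [0, 0, 0]], [[0, 0, 0], [0, 0, 0]]])

```text
t: 40.63
ee_pos: [439.7, 198.6, 164.7]
orientation: [-3.131, -0.259, -0.002]
ft_force: [-0.8, 0.8, -0.6]
width: 52.6
grasp_force: 0.0
```

```bash
python3 - <<'E'
from h import *
p=get_image("wrist"); cases(p); to([438,199,46],np.radians(6.5-90)); t=get_image("top"); cases(t,100,123)
E
```

```text
handle [585.1  66.2] [22.6 25.3] yaw -80.6 z 111.1
handle [438.3 200.2] [40.4 14. ] yaw 6.1 z 109.9
handle [474.6 -13.1] [15.3 39.9] yaw -4.5 z 110.5
tcp [439.7 198.5 164.6] shift [ -1.7  -0.8 118.6] tooly -1.406 turn about tool z 0.052 
handle [859.2 318.5] [18.9 49.4] yaw -50.0 z 122.9
handle [859.1 258.3] [24.1 51.1] yaw -64.0 z 122.9
handle [857.8 173.3] [21.8 50.6] yaw -66.8 z 122.4
handle [858.5 108.7] [23.2 51.3] yaw -66.5 z 123.0
handle [ 858.3 -116.2] [50.7 23.4] yaw 76.7 z 121.4
handle [854.4  29.2] [16.3 47.1] yaw -87.1 z 122.0
handle [856.6 -35.7] [19.8 49.2] yaw -87.2 z 122.9
handle [786.1 510.9] [32.4 49.5] yaw -36.7 z 122.9
handle [ 763.4 -579. ] [41.5 42.8] yaw -30.6 z 123.0
handle [721.8 597.6] [52.2 54.5] yaw -46.9 z 107.1
handle [664.4  78.5] [40.4 14. ] yaw 9.9 z 119.9
handle [656.7 129.6] [39.8 14.4] yaw 9.1 z 120.2
handle [646.  181.4] [38.  14.2] yaw 10.7 z 120.8
handle [ 593.4 -367.1] [52.2 29.4] yaw 33.7 z 122.5
handle [477.7 -14.1] [11.2 36.6] yaw -0.8 z 113.0
```

servo_tool(deltas=[[[-2.5, -2, 0], [0, 0, 0.058]], [[-2.5, -2, 20], [0, 0, 0.058]], [[-2.5, -2, 50], [0, 0, 0.058]], [[-2.5, -2, 71], [0, 0, 0.058]], [[-2.5, -2, 71], [0, 0, 0.058]]])

```text
t: 41.15
ee_pos: [433.6, 198.7, 90.2]
orientation: [3.135, 0.168, -0.01]
ft_force: [-1.0, -0.1, -0.5]
width: 52.7
grasp_force: 0.0
```

servo_tool(deltas=[[[0, 0, 15], [0, 0, 0]], [[0, 0, 30], [0, 0, 0]], [[0, 0, 47], [0, 0, 0]], [[0, 0, 47], [0, 0, 0]], [[0, 0, 47], [0, 0, 0]]])

```text
t: 41.57
ee_pos: [435.8, 199.8, 46.9]
orientation: [3.137, 0.169, -0.001]
ft_force: [-0.7, -0.3, 0.1]
width: 53.2
grasp_force: 0.0
```

servo_tool(deltas=[[[0, 0, 0], [0, 0, 0]], [[0, 0, 0], [0, 0, 0]], [[0, 0, 0], [0, 0, 0]], [[0, 0, 0], [0, 0, 0]], [[0, 0, 0], [0, 0, 0]]], grip=1)

```text
t: 41.98
ee_pos: [435.8, 200.0, 47.2]
orientation: [-3.137, -0.169, -0.002]
ft_force: [0.5, 0.0, -0.6]
width: 23.2
grasp_force: 0.0
```

servo_tool(deltas=[[[0, 0, 0], [0, 0, 0]], [[0, 0, 0], [0, 0, 0]], [[0, 0, 0], [0, 0, 0]]])

```text
t: 42.23
ee_pos: [435.5, 200.0, 46.9]
orientation: [-3.137, -0.169, -0.0]
ft_force: [-0.8, 0.1, 3.8]
width: 13.7
grasp_force: 30.0
```

servo_tool(deltas=[[[0, 0, -30], [0, 0, 0]], [[0, 0, -70], [0, 0, 0]], [[0, 0, -110], [0, 0, 0]], [[0, 0, -150], [0, 0, 0]], [[0, 0, -150], [0, 0, 0]]])

```text
t: 42.65
ee_pos: [439.4, 201.6, 203.4]
orientation: [-3.133, -0.169, -0.017]
ft_force: [2.0, 0.1, -2.4]
width: 14.1
grasp_force: 30.0
```

```bash
python3 - <<'E'
from h import *
heldcase(); slot(4,176,1.6,.1)
E
```

```text
top Lz -28.5 x front [67.2 68.7]
  y edges at 15 [-19.7  19.1] -0.31
  y edges at 30 [-19.8  19.1] -0.31
  y edges at 45 [-19.9  19.2] -0.34
  handle x [-9.9 24.1] z -65.8
tcp [437.9 201.  200.2] shift [195.9 -61.7  25.8] tooly -1.463 turn about tool z -0.058
```

servo_tool(deltas=[[[99, -31, 0], [0, 0, -0.058]], [[99, -31, 0], [0, 0, -0.058]], [[99, -31, 0], [0, 0, -0.058]], [[99, -31, 0], [0, 0, -0.058]]])

```text
t: 43.03
ee_pos: [533.3, 242.6, 194.4]
orientation: [3.131, 0.26, 0.0]
ft_force: [0.5, -0.0, -2.4]
width: 13.7
grasp_force: 30.0
```

servo_tool(deltas=[[[99, -26, 0], [0, 0, 0]], [[99, -26, 0], [0, 0, 0]], [[99, -26, 0], [0, 0, 0]], [[99, -26, 10], [0, 0, 0]], [[99, -26, 20], [0, 0, 0]]])

```text
t: 43.45
ee_pos: [622.7, 282.8, 173.6]
orientation: [3.13, 0.26, -0.006]
ft_force: [0.3, -0.3, -2.0]
width: 13.7
grasp_force: 30.0
```

servo_tool(deltas=[[[0, 0, 0], [0, 0, 0]], [[0, 0, 0], [0, 0, 0]], [[0, 0, 0], [0, 0, 0]], [[0, 0, 0], [0, 0, 0]], [[0, 0, 0], [0, 0, 0]]])

```text
t: 43.87
ee_pos: [623.8, 283.3, 177.5]
orientation: [-3.13, -0.26, -0.001]
ft_force: [0.0, -0.5, -3.1]
width: 13.9
grasp_force: 30.0
```

```bash
python3 - <<'E'
from h import *
p=get_image("wrist"); heldcase(p); slot(4,54.5,1.8,.0); carr(p)
E
```

```text
top Lz -24.5 x front [65.  66.5]
  y edges at 15 [-19.2  19.6] 0.2
  y edges at 30 [-19.3  19.6] 0.15
  y edges at 45 [-19.4  19.7] 0.14
  handle x [-11.5  22.1] z -64.5
tcp [623.9 283.4 177.5] shift [  1.9   0.4 123. ] tooly -1.405 turn about tool z 0.0 
part 26 1006 [19.8 27.3 30.4]
endwall94 x 485 [66.8 67.6 68.5]
lip x 3215 [74.4 78.  81.1]
cheek 1 466 x [-60.1  72.7] y [135.3 138.5 140.2]
cheek -1 922 x [-71.7  66. ] y [-138.7 -135.4 -132.8]
latch -104 763 x [-88.1 -64.6] y [-115.4  -91.4]
latch -52 727 x [-88.1 -64.7] y [-63.2 -39.7]
latch 0 104 x [-67.2 -64. ] y [-11.1  12. ]
latch 52 100 x [-67.2 -64. ] y [40.6 63.8]
```

servo_tool(deltas=[[[2, 0, 0], [0, 0, 0]], [[2, 0, 5], [0, 0, 0]], [[2, 0, 15], [0, 0, 0]], [[2, 0, 25], [0, 0, 0]], [[2, 0, 35], [0, 0, 0]]])

```text
t: 44.33
ee_pos: [625.9, 283.6, 140.4]
orientation: [3.131, 0.26, 0.001]
ft_force: [5.0, 0.7, 2.3]
width: 13.9
grasp_force: 30.0
```

servo_tool(deltas=[[[0, 0, 8], [0, 0, 0]], [[0, 0, 16], [0, 0, 0]], [[0, 0, 24], [0, 0, 0]], [[0, 0, 32], [0, 0, 0]], [[0, 0, 40], [0, 0, 0]]])

```text
t: 44.75
ee_pos: [627.6, 284.1, 101.4]
orientation: [-3.13, -0.26, -0.006]
ft_force: [5.9, 1.4, 1.3]
width: 13.8
grasp_force: 30.0
```

servo_tool(deltas=[[[0, 0, 8], [0, 0, 0]], [[0, 0, 16], [0, 0, 0]], [[0, 0, 24], [0, 0, 0]], [[0, 0, 32], [0, 0, 0]], [[0, 0, 38], [0, 0, 0]]])

```text
t: 45.17
ee_pos: [627.4, 284.1, 62.9]
orientation: [-3.13, -0.26, -0.005]
ft_force: [7.0, 0.5, -0.4]
width: 14.0
grasp_force: 30.0
```

servo_tool(deltas=[[[0, 0, 4], [0, 0, 0]], [[0, 0, 8], [0, 0, 0]], [[0, 0, 11], [0, 0, 0]], [[0, 0, 11], [0, 0, 0]], [[0, 0, 11], [0, 0, 0]]])

```text
t: 45.58
ee_pos: [625.4, 283.5, 54.7]
orientation: [3.13, 0.26, -0.001]
ft_force: [-5.6, -3.2, 20.7]
width: 13.7
grasp_force: 30.0
```

servo_tool(deltas=[[[0, 0, -2], [0, 0, 0]], [[0, 0, -2], [0, 0, 0]], [[0, 0, -2], [0, 0, 0]], [[0, 0, -2], [0, 0, 0]]], grip=0.35)

```text
t: 45.92
ee_pos: [625.0, 283.4, 53.8]
orientation: [3.13, 0.26, -0.003]
ft_force: [-0.0, 0.3, 0.0]
width: 28.5
grasp_force: 0.0
```

servo_tool(deltas=[[[0, 0, -30], [0, 0, 0]], [[0, 0, -65], [0, 0, 0]], [[0, 0, -100], [0, 0, 0]], [[0, 0, -110], [0, 0, 0]]])

```text
t: 46.25
ee_pos: [628.2, 284.8, 169.8]
orientation: [-3.129, -0.26, -0.01]
ft_force: [0.8, -0.1, -0.1]
width: 28.4
grasp_force: 0.0
```

servo_tool(deltas=[[[-99, 134, 0], [0, 0, 0]], [[-99, 134, 0], [0, 0, 0]], [[-99, 134, 0], [0, 0, 0]], [[-99, 134, 0], [0, 0, 0]], [[-99, 134, 0], [0, 0, 0]]], grip=-0.2)

```text
t: 46.67
ee_pos: [545.3, 130.0, 163.1]
orientation: [3.129, 0.256, -0.01]
ft_force: [-0.6, 0.0, -0.2]
width: 52.4
grasp_force: 0.0
```

servo_tool(deltas=[[[-99, 134, 0], [0, 0, 0.24]], [[-99, 134, 0], [0, 0, 0.24]], [[-99, 134, 0], [0, 0, 0.24]], [[-99, 134, 0], [0, 0, 0.24]], [[-99, 134, 0], [0, 0, 0.24]]])

```text
t: 47.08
ee_pos: [470.6, -17.5, 163.6]
orientation: [3.138, -0.123, -0.007]
ft_force: [-0.9, -0.0, -0.2]
width: 52.6
grasp_force: 0.0
```

servo_tool(deltas=[[[0, 0, 0], [0, 0, 0]], [[0, 0, 0], [0, 0, 0]], [[0, 0, 0], [0, 0, 0]], [[0, 0, 0], [0, 0, 0]], [[0, 0, 0], [0, 0, 0]]])

```text
t: 47.5
ee_pos: [475.3, -12.3, 164.5]
orientation: [-3.139, 0.114, 0.0]
ft_force: [-0.9, -0.3, -0.4]
width: 52.4
grasp_force: 0.0
```

```bash
python3 - <<'E'
from h import *
p=get_image("wrist"); cases(p); to([474.6,-13.1,46],np.radians(-4.5-90)); t=get_image("top"); cases(t,100,120.5)
E
```

```text
handle [567.9 168.1] [22.7 25.6] yaw -80.1 z 111.6
handle [493.1 -54.1] [14.3 39.1] yaw -4.8 z 110.3
tcp [475.2 -12.4 164.5] shift [ -0.5   0.8 118.5] tooly -1.643 turn about tool z 0.006 
handle [859.9 318.5] [18.9 49.6] yaw -47.8 z 119.6
handle [858.5 257.3] [22.5 50.6] yaw -61.2 z 119.8
handle [858.3 109. ] [21.4 51. ] yaw -68.0 z 120.4
handle [ 858.5 -115.5] [51.  23.1] yaw 73.1 z 120.4
handle [858.3 173.6] [20.1 50.6] yaw -67.1 z 119.5
handle [856.5 -35.5] [19.2 49.1] yaw -88.3 z 119.7
handle [854.2  28.7] [17.1 46.3] yaw -85.4 z 120.4
handle [786.9 510.3] [29.8 49.7] yaw -30.9 z 120.1
handle [ 761.4 -570.6] [42.4 24.5] yaw 13.2 z 120.4
handle [721.7 599. ] [52.9 53.7] yaw -34.2 z 107.0
handle [664.6  78.5] [39.  13.7] yaw 9.3 z 119.8
handle [656.2 129.5] [39.5 13.9] yaw 9.7 z 120.4
handle [646.2 181.7] [38.7 14.3] yaw 10.4 z 120.2
handle [630.4 283.1] [40.8 14.3] yaw 10.6 z 119.7
handle [ 595.  -365.8] [48.2 24.8] yaw 30.8 z 120.3
```

Case D was knocked aside; it is now at (493,-54). I'll move above it and check again.

servo_tool(deltas=[[[19, 40, 0], [0, 0, 0.01]], [[19, 40, 0], [0, 0, 0.01]], [[19, 40, 20], [0, 0, 0.01]], [[19, 40, 20], [0, 0, 0.01]], [[19, 40, 20], [0, 0, 0.01]]])

```text
t: 48.02
ee_pos: [489.8, -54.2, 144.0]
orientation: [-3.138, 0.132, 0.004]
ft_force: [0.1, -0.9, -0.5]
width: 53.0
grasp_force: 0.0
```

servo_tool(deltas=[[[0, 0, 0], [0, 0, 0]], [[0, 0, 0], [0, 0, 0]], [[0, 0, 0], [0, 0, 0]]])

```text
t: 48.27
ee_pos: [491.1, -54.3, 145.3]
orientation: [3.139, -0.131, 0.002]
ft_force: [-0.9, -0.2, -0.3]
width: 52.7
grasp_force: 0.0
```

```bash
python3 - <<'E'
from h import *
p=get_image("wrist"); cases(p); to([491.5,-54,46],np.radians(-4.8-90))
E
```

```text
handle [576.6 116.5] [22.  25.3] yaw -79.9 z 111.3
handle [492.9 -54. ] [13.4 39.5] yaw -4.9 z 109.9
tcp [491.1 -54.4 145.3] shift [ 0.3 -0.4 99.3] tooly -1.655 turn about tool z 0.0
```

servo_tool(deltas=[[[0, 0, 30], [0, 0, 0]], [[0, 0, 60], [0, 0, 0]], [[0, 0, 85], [0, 0, 0]], [[0, 0, 98], [0, 0, 0]], [[0, 0, 98], [0, 0, 0]]])

```text
t: 48.73
ee_pos: [488.8, -54.2, 44.4]
orientation: [-3.138, 0.132, 0.007]
ft_force: [0.3, -0.4, 0.6]
width: 52.7
grasp_force: 0.0
```

servo_tool(deltas=[[[0, 0, 0], [0, 0, 0]], [[0, 0, 0], [0, 0, 0]], [[0, 0, 0], [0, 0, 0]], [[0, 0, 0], [0, 0, 0]], [[0, 0, 0], [0, 0, 0]]], grip=1)

```text
t: 49.15
ee_pos: [491.5, -54.7, 47.6]
orientation: [3.139, -0.132, 0.003]
ft_force: [-0.1, -0.4, 0.4]
width: 23.1
grasp_force: 0.0
```

servo_tool(deltas=[[[0, 0, 0], [0, 0, 0]], [[0, 0, 0], [0, 0, 0]], [[0, 0, 0], [0, 0, 0]]])

```text
t: 49.4
ee_pos: [491.1, -54.6, 47.1]
orientation: [-3.139, 0.132, -0.001]
ft_force: [-1.8, 1.0, 5.0]
width: 14.0
grasp_force: 30.0
```

servo_tool(deltas=[[[0, 0, -30], [0, 0, 0]], [[0, 0, -70], [0, 0, 0]], [[0, 0, -110], [0, 0, 0]], [[0, 0, -150], [0, 0, 0]], [[0, 0, -150], [0, 0, 0]]])

```text
t: 49.82
ee_pos: [495.2, -55.2, 203.6]
orientation: [3.138, -0.132, 0.018]
ft_force: [0.3, -1.1, -2.5]
width: 14.0
grasp_force: 30.0
```

servo_tool(deltas=[[[59, -148, 0], [0, 0, -0.25]], [[59, -148, 0], [0, 0, -0.25]], [[59, -148, 0], [0, 0, -0.25]], [[59, -148, 0], [0, 0, -0.25]], [[59, -148, 0], [0, 0, -0.25]]])

```text
t: 50.23
ee_pos: [564.2, 92.7, 195.7]
orientation: [-3.129, -0.265, -0.002]
ft_force: [-0.3, 0.1, -2.2]
width: 14.2
grasp_force: 30.0
```

servo_tool(deltas=[[[95, -130, 0], [0, 0, 0]], [[95, -130, 0], [0, 0, 0]], [[95, -130, 0], [0, 0, 0]], [[95, -130, 0], [0, 0, 0]], [[95, -130, 20], [0, 0, 0]]])

```text
t: 50.65
ee_pos: [638.8, 238.3, 178.9]
orientation: [-3.127, -0.265, -0.013]
ft_force: [0.9, -0.8, -1.7]
width: 13.6
grasp_force: 30.0
```

servo_tool(deltas=[[[0, 0, 0], [0, 0, 0]], [[0, 0, 0], [0, 0, 0]], [[0, 0, 0], [0, 0, 0]], [[0, 0, 0], [0, 0, 0]], [[0, 0, 0], [0, 0, 0]]])

```text
t: 51.07
ee_pos: [634.5, 230.8, 177.6]
orientation: [-3.131, -0.258, -0.001]
ft_force: [0.6, -0.1, -2.5]
width: 14.2
grasp_force: 30.0
```

```bash
python3 - <<'E'
from h import *
p=get_image("wrist"); heldcase(p); slot(3,54.5,1.7,.0); carr(p)
E
```

```text
top Lz -24.4 x front [64.5 65.9]
  y edges at 15 [-19.2  19.6] 0.21
  y edges at 30 [-19.1  19.8] 0.34
  y edges at 45 [-19.3  19.7] 0.21
  handle x [-11.7  20.9] z -65.0
tcp [634.6 231.  177.7] shift [ 1.000e-01 -1.100e+00  1.232e+02] tooly -1.406 turn about tool z -0.001 
part -26 434 [-32.7 -27.2 -25.2]
endwall94 x 474 [67.  67.7 68.6]
lip x 3187 [74.6 77.7 81.3]
cheek 1 925 x [-70.6  66.3] y [134.1 136.5 139.8]
cheek -1 1014 x [-71.3  65.9] y [-138.9 -135.4 -133.1]
latch -104 720 x [-88.  -64.4] y [-115.3  -91.6]
latch -52 64 x [-66.1 -64.1] y [-62.7 -39.9]
latch 0 53 x [-66.1 -63.5] y [-11.3  11.1]
latch 104 43 x [-66.2 -64.1] y [ 92.8 115.5]
```

servo_tool(deltas=[[[0.5, -1.5, 0], [0, 0, 0]], [[0.5, -1.5, 5], [0, 0, 0]], [[0.5, -1.5, 15], [0, 0, 0]], [[0.5, -1.5, 25], [0, 0, 0]], [[0.5, -1.5, 35], [0, 0, 0]]])

```text
t: 51.53
ee_pos: [634.9, 233.4, 140.6]
orientation: [-3.131, -0.26, -0.002]
ft_force: [6.4, 1.8, 3.3]
width: 13.9
grasp_force: 30.0
```

servo_tool(deltas=[[[0, 0, 8], [0, 0, 0]], [[0, 0, 16], [0, 0, 0]], [[0, 0, 24], [0, 0, 0]], [[0, 0, 32], [0, 0, 0]], [[0, 0, 40], [0, 0, 0]]])

```text
t: 51.95
ee_pos: [636.6, 233.9, 101.5]
orientation: [-3.13, -0.26, -0.007]
ft_force: [6.5, 0.5, 0.6]
width: 14.2
grasp_force: 30.0
```

servo_tool(deltas=[[[0, 0, 8], [0, 0, 0]], [[0, 0, 16], [0, 0, 0]], [[0, 0, 24], [0, 0, 0]], [[0, 0, 32], [0, 0, 0]], [[0, 0, 38], [0, 0, 0]]])

```text
t: 52.37
ee_pos: [636.7, 233.9, 63.2]
orientation: [-3.13, -0.26, -0.007]
ft_force: [8.1, 0.3, 0.3]
width: 14.0
grasp_force: 30.0
```

servo_tool(deltas=[[[0, 0, 4], [0, 0, 0]], [[0, 0, 8], [0, 0, 0]], [[0, 0, 11], [0, 0, 0]], [[0, 0, 11], [0, 0, 0]], [[0, 0, 11], [0, 0, 0]]])

```text
t: 52.78
ee_pos: [634.5, 233.4, 55.0]
orientation: [3.131, 0.26, 0.0]
ft_force: [-5.9, -1.9, 20.8]
width: 14.0
grasp_force: 30.0
```

servo_tool(deltas=[[[0, 0, -2], [0, 0, 0]], [[0, 0, -2], [0, 0, 0]], [[0, 0, -2], [0, 0, 0]], [[0, 0, -2], [0, 0, 0]]], grip=0.35)

```text
t: 53.12
ee_pos: [633.7, 233.1, 53.7]
orientation: [3.13, 0.26, -0.003]
ft_force: [-0.6, -0.6, 0.2]
width: 28.6
grasp_force: 0.0
```

servo_tool(deltas=[[[0, 0, -30], [0, 0, 0]], [[0, 0, -65], [0, 0, 0]], [[0, 0, -100], [0, 0, 0]], [[0, 0, -110], [0, 0, 0]]])

```text
t: 53.45
ee_pos: [637.0, 234.3, 169.7]
orientation: [-3.129, -0.26, -0.01]
ft_force: [1.1, 1.5, 0.9]
width: 28.4
grasp_force: 0.0
```

servo_tool(deltas=[[[-130, 60, -20], [0, 0, 0]], [[-130, 60, -20], [0, 0, 0]], [[-130, 60, -20], [0, 0, 0]], [[-130, 60, -20], [0, 0, 0]], [[-130, 60, -20], [0, 0, 0]]])

```text
t: 53.87
ee_pos: [512.1, 150.6, 184.2]
orientation: [3.13, 0.258, -0.006]
ft_force: [-0.2, 0.4, -0.2]
width: 28.5
grasp_force: 0.0
```

servo_tool(deltas=[[[0, 0, 0], [0, 0, 0]], [[0, 0, 0], [0, 0, 0]], [[0, 0, 0], [0, 0, 0]], [[0, 0, 0], [0, 0, 0]], [[0, 0, 0], [0, 0, 0]]])

```text
t: 54.28
ee_pos: [516.7, 153.2, 184.2]
orientation: [3.131, 0.261, -0.001]
ft_force: [-0.5, 0.5, 0.3]
width: 28.7
grasp_force: 0.0
```

```bash
python3 - <<'E'
from h import *
p=get_image("wrist"); cases(p); carr(p); t=get_image("top"); s=get_image("side")
X,v,u=world(t); k=np.hypot(X[:,0]-586,X[:,1]+355)<34
z=np.percentile(X[k][:,2],98); k&=(X[:,2]>z-6); print("stack",z,fitring(X[k][:,:2],31))
cv2.imwrite("pics/end.png",np.vstack([p["frame"],np.hstack([t["frame"][100:300,180:500],s["frame"][90:290,160:480]])]))
E
```

```text
handle [627.3 282.9] [39.4 14.1] yaw 9.7 z 119.0
handle [635.3 233.1] [39.1 14.4] yaw 9.1 z 118.2
handle [643.7 182. ] [39.1 13.2] yaw 9.4 z 118.4
handle [652.6 129.5] [38.8 14.6] yaw 9.9 z 118.5
handle [661.4  79.3] [38.9 14.2] yaw 10.0 z 118.5
part -78 407 [-84.6 -79.5 -77.6]
part -26 928 [-29.5 -25.5 -21.8]
part 26 782 [23.4 26.5 30. ]
part 78 237 [79.5 80.8 84.9]
cheek 1 881 x [-72.9  26.9] y [133.8 136.1 139.3]
cheek -1 871 x [-72.6  26.6] y [-138.9 -135.7 -133.4]
latch -104 874 x [-89.  -65.3] y [-115.1  -91.8]
latch -52 851 x [-89.  -64.5] y [-63.4 -39.9]
latch 0 816 x [-89.  -65.3] y [-11.4  11.4]
latch 52 840 x [-89.  -65.4] y [40.1 63.5]
latch 104 861 x [-89.  -65.6] y [ 91.9 115.4]
stack 157.45027575155518 [ 587.8 -354.6]
```

View pics/end.png

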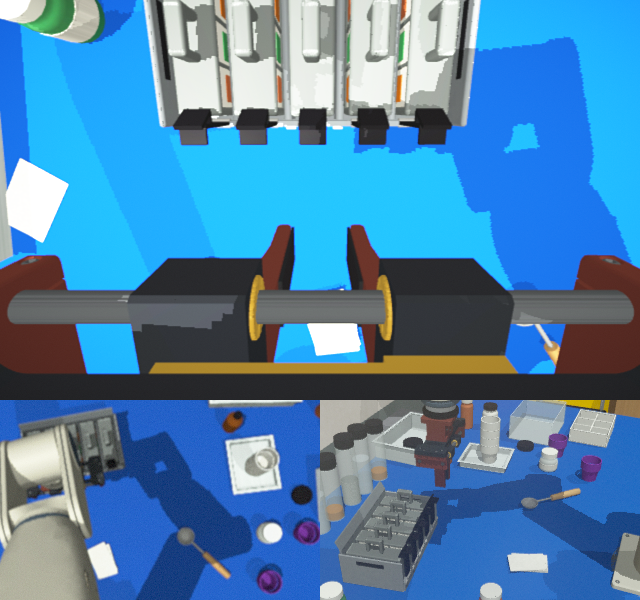

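All five cases are in their slots at one height, with the five latches level at row 125. The cup stack stands upright in the tray, and the jars are where they were.

```bash
python3 -c "from workcell import close_job; print(close_job())"
```

```text
the job is handed in; nothing more can be done
None
```

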